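Set the reader's polariser, empty and close the sample tubs

ROBOT

A 6-joint arm with a two-finger parallel gripper is mounted at the origin on the work surface. World frame = base frame: x ahead of the robot, y to its left, z up, the work surface at z = 0. Lengths are in m, angles in rad, forces in N, time in s.
With the tool pointing down it reaches from about 0.3 to 0.825 m from the base axis. Payload 5.4 kg.
Tool frame: the origin (TCP) lies at the very end of the fingers, on their centre line; the grasp point (between the pads) lies 19 mm behind it; z points along the fingers, y is the direction in which the jaws open and shut (so a half turn about z gives the same grasp; the last joint's range is limited). The gripper opens to 92 mm and grips with 3 to 60 N. Pads are 20 mm wide; open, the fingers measure 128 mm over their backs; the gripper's body (75 mm by 189 mm) begins 69 mm behind the grasp point.
Start: joints at [0.965, 0.158, 1.597, -0, 1.386, -0.21], TCP at [0.222, 0.531, 0.215] pointing down, gripper open.
Joint ranges: [-2.91, 2.91], [-0.94, 2.29], [0.18, 2.7], [-1.29, 4.43], [0.17, 2.64], [-3, 3]. Speed limits (rad/s): [2.57, 2.57, 3.14, 3.14, 3.14, 3.14].

INTERFACE

Orientations are given as a unit quaternion [w, x, y, z].
In Python, from cell import ctrl gives the robot as it stands.
- The arm moves only by the tool servo_tool, never from a script. Its argument "increments" is a list of rows, each an object of numbers: "x", "y", "z": the shift along the tool's x, y, z in units of 30 mm (1.0 is 30 mm); "wx", "wy", "wz": the turn, a rotation vector about the tool's x, y, z in units of 10 degrees (1.0 is 10 degrees). A call has 1 to 12 rows; each row is the pose to reach, as a shift and turn from the pose measured when the call began, along the tool's axes at that moment; what a row does not reach only later rows make up. A row lasts 1/8 s, in which the tool goes at most 62.5 mm and 10.7 degrees, less where a joint would pass 70% of its speed; a pose out of reach is approached as far as the arm can. A call with a gripper value outside its range is refused whole. "hand" is the finger opening in mm, from 0 to 91.9, set as the call begins (left out, the last holds). The fingers move at their own pace and stop on an object; the grip force is fixed at half the most. Time passes only in rows, so rows that repeat a pose let the fingers close. It gives the time, the measured TCP pose, the force and the opening at its end, in the units of the state.
- ctrl.observe(): the state, without advancing time (a new reading comes with each control period).
- ctrl.get_image(name): name is "side" or "top"; returns a dict with "frame" (420x560x3 uint8, red, green, blue), "range_z" (420x560 float32, m along the optical axis (not along the pixel's ray), 0 where there is no reading), "fx", "fy", "cx", "cy" (pixels), "R" (3x3) and "t" (3): a world point X has camera coordinates R X + t. Camera axes: x right, y down, z forward; pixel columns grow to the right and rows downward; lengths in m; the calibration is good to about 2 mm. A picture is of the moment at which its call begins.
- ctrl.sign_off(): hands the job in, once; it reports no verdict.
The state is a dict: "time_s": time; "joint_positions": joint angles; "joint_vel": joint speeds; "tau": joint torques, N m; "tcp_pos": TCP position; "orientation": TCP orientation; "force": force on the tool from outside, world axes, zero at the start; "moment": the same for the moment, N m; "width": finger opening in m.
Only numpy, scipy, OpenCV 4.12 (cv2) and the standard library are available. Lean on these libraries where they do the work, as an engineer would, in place of code of your own. Each camera call takes 0.05 s, during which the arm holds its last target.

TASK

Set up the polarised-light reader and close the sample tubs: lift the dust cap off the polariser ring and stand it on the round rubber mat, turn the ring until its scale reads 40 degrees at the index line, then put the cap back over the ring, right down on the reader. Take the steel weights out of the tubs and put them in the empty tray, and press every lid that lies on the bench down onto the tub of its size until it is fully home and level; a tub that has no lid stays open. Leave the bottle, tape, mouse and carton where they are.

Things in the scene. Friction and masses are not known exactly. Their poses are not given: they have to be found in the camera images.
- ring (a joint): The polariser ring's scale reading in rad: 0 when its 0 line stands at the index line, 0.698 when it reads 40 degrees. Grows when the ring is turned clockwise seen from above; the ring has light friction (0.08 N m), stays where it is left, and turns from -2.6 to 2.6.
- ring_grip (a point): Centre of the ring's upright round dark collar (60 mm diameter, 32 mm tall, knurled), half-way up it, on the vertical turning axis. It stands on and turns with the bright scale disc (90 mm diameter, 8 mm thick, top face 16 mm below this point), on the flat top (170 x 170 mm, 50 mm above the bench) of the fixed black reader box. At the start the dust cap hides all this.
- scale_disc (a point): Centre of the top face of the scale disc. It has a line every 10 degrees, a longer one every 30; the extra-thick long line is 0. Readings grow counter-clockwise round the disc, seen from above: the long lines at 30, 60, 90 and 120 have one, two, three and four dots just counter-clockwise of them. This point's x axis points along the 0 line.
- index_line (a point): Middle of the white index line, 22 mm long and radial, on the black top of the reader box, just outside the scale disc, 56.5 mm from the turning axis. The disc's line that stands at it is the reading.
- cap_mid (a point): The loose grey dust cap over the ring: a round hood open below, 110 mm outside diameter, 102 mm inside, 74 mm tall in all, 90 g. This point is on its axis half-way up (37 mm above its lower edge); z up; 13 mm above ring_grip when the cap is fully on. On its flat top stands a bar grip, 44 mm long along the cap's x, 16 mm wide along y, 22 mm tall (from 15 to 37 mm above this point).
- tray_in (a point): Centre of the inner floor of the empty shallow, square white tray, fixed to the bench, 170 x 170 mm outside, walls 5 mm thick, rim 30 mm above the bench, floor 5 mm thick; x and y along its sides.
- mat_top (a point): Centre of the top of the round black rubber mat, 150 mm diameter, 2 mm thick, fixed flat on the bench.
- bottle: Bystander: small amber glass bottle, 44 mm diameter, 85 mm tall; origin at the centre of its underside.
- tape: Bystander: roll of tape lying flat, 72 mm diameter, 18 mm tall; origin at the centre of its underside.
- mouse: Bystander: black computer mouse, 100 x 58 x 28 mm; origin at the centre of its underside.
- box: Bystander: small carton, 50 x 85 x 26 mm; origin at the centre of its underside.
- weight_a_mid (a point): Loose steel weight, 160 g, all alike; None if absent. On its axis half-way up its 60 mm; z up. The lower 30 mm is a cylinder of 28 mm diameter, the upper 30 mm a round grip of 18 mm. It starts standing on the floor of a tub, 22 mm above the bench, so its top is 82 mm above the bench, 31 mm above the top of the sealing sleeve.
- weight_b_mid (a point): Loose steel weight, 160 g, all alike; None if absent. On its axis half-way up its 60 mm; z up. The lower 30 mm is a cylinder of 28 mm diameter, the upper 30 mm a round grip of 18 mm. It starts standing on the floor of a tub, 22 mm above the bench, so its top is 82 mm above the bench, 31 mm above the top of the sealing sleeve.
- weight_c_mid (a point): Loose steel weight, 160 g, all alike; None if absent. On its axis half-way up its 60 mm; z up. The lower 30 mm is a cylinder of 28 mm diameter, the upper 30 mm a round grip of 18 mm. It starts standing on the floor of a tub, 22 mm above the bench, so its top is 82 mm above the bench, 31 mm above the top of the sealing sleeve.
- tub_small_rim (a point): Centre of the mouth of the small white round tub, 56 mm outside diameter, at its rim 45 mm above the bench; z up. Fixed to the bench on a foot plate. Inside its wall a black rubber sealing sleeve, bore 40 mm, stands 6 mm above the rim. Pushed straight down with some 6 N through the lid it gives way until level with the rim, stops hard and stays.
- lid_small_mid (a point): The small loose white lid; None if absent. On its axis, half-way up its 37 mm; z up. From below: plug 10 mm deep, 37 mm diameter, foot tapered; flange 56 mm diameter, 5 mm thick; bar grip 44 mm long (lid's x), 16 mm wide, 22 mm tall. It lies on its plug, grip up. On the raised sleeve this point is 14.5 mm above the centre of the small tub's mouth; fully home 8.5 mm.
- tub_medium_rim (a point): Centre of the mouth of the medium white round tub, 70 mm outside diameter, at its rim 45 mm above the bench; z up. Fixed to the bench on a foot plate. Inside its wall a black rubber sealing sleeve, bore 54 mm, stands 6 mm above the rim. Pushed straight down with some 6 N through the lid it gives way until level with the rim, stops hard and stays.
- lid_medium_mid (a point): The medium loose white lid; None if absent. On its axis, half-way up its 37 mm; z up. From below: plug 10 mm deep, 51 mm diameter, foot tapered; flange 70 mm diameter, 5 mm thick; bar grip 44 mm long (lid's x), 16 mm wide, 22 mm tall. It lies on its plug, grip up. On the raised sleeve this point is 14.5 mm above the centre of the medium tub's mouth; fully home 8.5 mm.
- tub_large_rim (a point): Centre of the mouth of the large white round tub, 84 mm outside diameter, at its rim 45 mm above the bench; z up. Fixed to the bench on a foot plate. Inside its wall a black rubber sealing sleeve, bore 68 mm, stands 6 mm above the rim. Pushed straight down with some 6 N through the lid it gives way until level with the rim, stops hard and stays.
- lid_large_mid (a point): The large loose white lid; None if absent. On its axis, half-way up its 37 mm; z up. From below: plug 10 mm deep, 65 mm diameter, foot tapered; flange 84 mm diameter, 5 mm thick; bar grip 44 mm long (lid's x), 16 mm wide, 22 mm tall. It lies on its plug, grip up. On the raised sleeve this point is 14.5 mm above the centre of the large tub's mouth; fully home 8.5 mm.
There are look-alikes about, which are no part of the job. What is shaped like the part that bears tub_medium_rim but pink or red is not meant.

How it is judged:
By the outcome, as a careful person would: the job done as asked, in the order asked, and still so for the second after the job is handed in, with the robot touching nothing.
Of weight_a, weight_b, weight_c only 2 to 3 are there at a start; the rules pass over those that are not, and their reading is None.
Of lid_small, lid_medium, lid_large only 2 to 3 are there at a start; the rules pass over those that are not, and their reading is None.
At some moment in a run one of lid_small, lid_medium, lid_large may be knocked a few centimetres aside while the robot is not near it.
Once in a run the grip may slacken for a moment while it holds something.
It also fails if it takes over 210 s, if anything falls off the work surface, if the arm or the gripper's body presses on something with over 40 N, if the wrist force passes 120 N, or if a joint passes its speed limit or range.

## Working session

There is one attempt and no reset: what is moved stays moved. The work goes in short steps, Python scripts to look and compute and a tool call to move; the robot and the scene stay as the last step left them, time stands still between calls to the robot, and variables do not carry over. Pictures are saved under pics/ and viewed, and the job is handed in when it is done.

Besides the shell and the picture viewer there is one more tool, called after ">>>" as a command line: name --argument value ..., lists and objects as JSON in quotes. servo_tool: Moves the arm, as the interface text tells. Its arguments: {"type":"object","properties":{"increments":{"type":"array"},"hand":{"type":"number"}},"required":["increments"]}

```bash
ls; mkdir -p pics; python3 - <<'E'
from cell import ctrl
import cv2,numpy as np
s=ctrl.observe(); print(s)
for n in("side","top"):
    im=ctrl.get_image(n); cv2.imwrite(f"pics/{n}0.png",im["frame"][:,:,::-1]); np.savez(f"{n}0.npz",**im)
    print(n,im["fx"],im["fy"],im["cx"],im["cy"],im["R"],im["t"],-np.array(im["R"]).T@im["t"])
E
```

```text
pics
{'time_s': 0.0, 'joint_positions': array([ 9.64922937e-01,  1.59050945e-01,  1.59824229e+00,  1.26809771e-05,
        1.38619194e+00, -2.10122634e-01]), 'joint_vel': array([ 3.05998890e-04, -3.45591915e-04, -5.29321701e-04, -6.85953650e-04,
       -5.86052585e-04, -6.99372185e-05]), 'tau': array([-3.54542854e-04, -3.85560930e+01, -3.22113597e+01,  7.02056685e-02,
        3.75259237e-02, -1.67532048e-04]), 'tcp_pos': array([0.22132319, 0.53001453, 0.21361283]), 'orientation': array([-3.81170252e-04,  1.96587672e-01,  9.80485794e-01, -8.66116048e-04]), 'force': array([0.5950544 , 0.23768763, 0.12194421]), 'moment': array([-5.15428623e-02,  2.89189761e-05,  2.86175613e-03]), 'width': 0.09166288515394559}
side 382.6494994969014 382.6494994969014 281.34843595074403 211.98703247428057 [[ 0.96299398 -0.26930464 -0.01084492]
 [-0.21249101 -0.73385374 -0.64521799]
 [ 0.16580162  0.62364549 -0.76392155]] [-0.5261077   0.20257915  1.11833765] [ 0.3642626  -0.69046602  0.97932434]
top 457.33491352102766 457.33491352102766 285.1389303272447 214.88390806313632 [[ 0.02587419 -0.99965875 -0.0035934 ]
 [-0.98332421 -0.02480379 -0.18016176]
 [ 0.18001115  0.00819502 -0.98363043]] [0.06179755 0.60205668 1.15341456] [0.38279047 0.0672575  1.24322331]
```

View pics/top0.png

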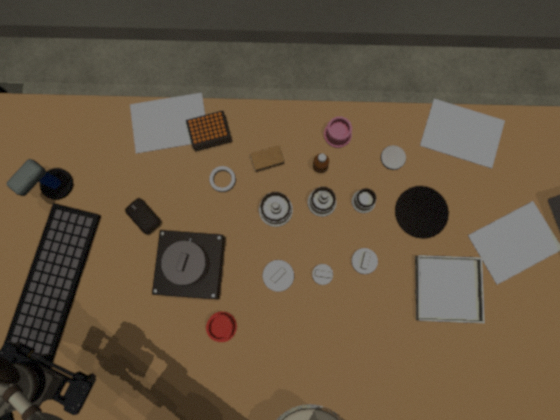

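View pics/side0.png

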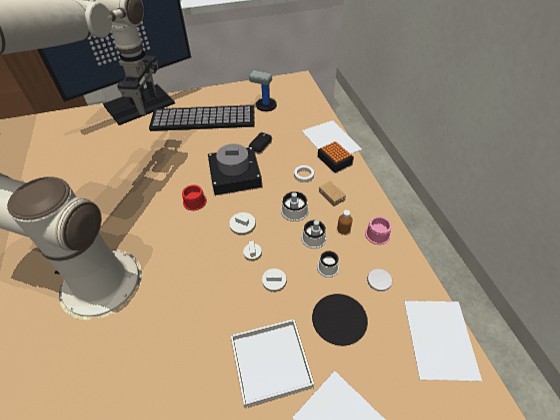

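The top view shows the reader with its cap at (186,263). The tubs are large (276,208), medium (322,200) and small (365,199). The lids are at (278,276), (322,274) and (365,261), the mat at (422,212) and the tray at (449,289). Possible look-alikes are the pink tub (338,131), the red tub (221,326), the white disc (393,158) and the papers. I'll check these in close crops.

```bash
cat > h.py <<'E'
import numpy as np,cv2
from cell import ctrl
def load(n): return dict(np.load(n+".npz"))
def grab(n,tag):
    im=ctrl.get_image(n); cv2.imwrite(f"pics/{n}{tag}.png",im["frame"][:,:,::-1]); np.savez(f"{n}{tag}.npz",**im); return im
def ray(im,u,v,z):
    d=im["R"].T@np.array([(u-im["cx"])/im["fx"],(v-im["cy"])/im["fy"],1]); c=-im["R"].T@im["t"]
    return c+d*(z-c[2])/d[2]
def proj(im,X):
    p=im["R"]@np.array(X)+im["t"]; return np.array([p[0]/p[2]*im["fx"]+im["cx"],p[1]/p[2]*im["fy"]+im["cy"]])
def cloud(im):
    Z=im["range_z"]; v,u=np.mgrid[:Z.shape[0],:Z.shape[1]]
    P=np.stack([(u-im["cx"])/im["fx"]*Z,(v-im["cy"])/im["fy"]*Z,Z],-1)
    W=(P-im["t"])@im["R"]; W[Z<=0]=np.nan; return W
def crop(im,name,x0,y0,x1,y1,k):
    c=im["frame"][y0:y1,x0:x1,::-1]; cv2.imwrite(f"pics/{name}.png",cv2.resize(c,None,fx=k,fy=k,interpolation=cv2.INTER_CUBIC))
E
python3 - <<'E'
from h import *
t=load("top0"); s=load("side0")
crop(t,"ct0",240,110,420,300,3); crop(s,"cs0",180,120,400,310,3)
W=cloud(t)
for n,(u,v) in dict(cap=(195,262),mat=(422,212),tray=(449,289),disc=(393,158),L=(265,280),S=(315,282),M=(355,268),tl=(276,208),tm=(322,200),ts=(365,199),tbl=(320,370)).items(): print(n,W[v,u].round(3))
E
```

```text
cap [0.467 0.298 0.101]
mat [ 0.626 -0.298  0.008]
tray [ 0.419 -0.365  0.005]
disc [ 0.777 -0.22   0.014]
L [0.43  0.126 0.017]
S [ 0.429 -0.007  0.004]
M [ 0.468 -0.112  0.018]
tl [0.614 0.101 0.078]
tm [ 0.643 -0.02   0.053]
ts [ 0.655 -0.139  0.024]
tbl [ 0.202 -0.024 -0.003]
```

View pics/ct0.png

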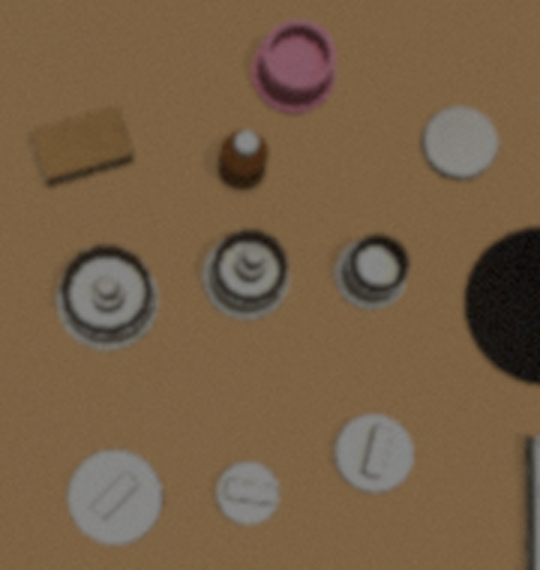

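View pics/cs0.png

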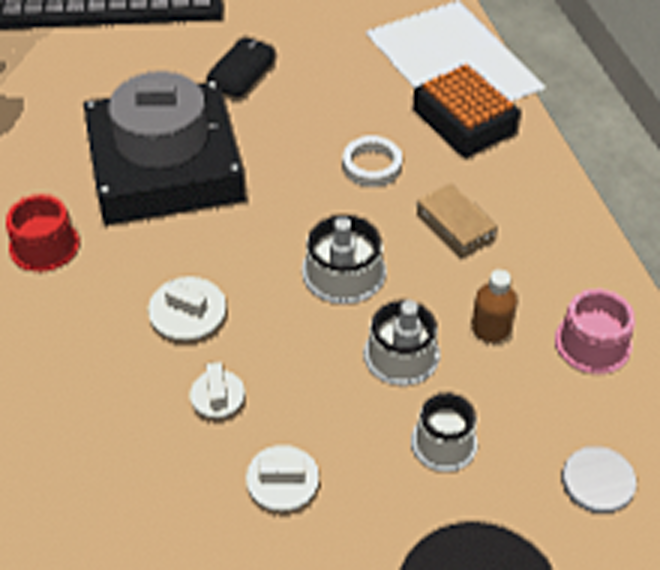

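```bash
python3 - <<'E'
from h import *
t=load("top0"); s=load("side0")
def circ(im,box,maskf,z):
    x0,y0,x1,y1=box
    f=im["frame"][y0:y1,x0:x1]; hsv=cv2.cvtColor(f,cv2.COLOR_RGB2HSV)
    m=maskf(hsv).astype(np.uint8)
    cs,_=cv2.findContours(m,cv2.RETR_EXTERNAL,cv2.CHAIN_APPROX_NONE)
    c=max(cs,key=cv2.contourArea)[:,0]
    P=np.array([ray(im,u+x0,v+y0,z)[:2] for u,v in cv2.convexHull(c)[:,0]])
    el=cv2.fitEllipse((P*1000).astype(np.float32))
    return np.array(el[0]).round(1),np.array(el[1]).round(1)
low=lambda h:(h[...,1]<70)&(h[...,2]>90)
for nm,bt,bs in [("lidL",(255,255,300,300),(225,208,260,240)),("lidS",(308,260,336,290),(240,238,264,263)),("lidM",(348,244,382,278),(258,264,290,294))]:
    for im,b,tag in((t,bt,"top"),(s,bs,"side")):
        print(nm,tag,circ(im,b,low,0.0125))
dark=lambda h:h[...,2]<60
for nm,bt,bs in [("tubL",(255,185,298,228),(278,188,312,222)),("tubM",(305,183,340,218),(300,216,330,250)),("tubS",(348,183,382,214),(315,248,342,280))]:
    for im,b,tag in((t,bt,"top"),(s,bs,"side")):
        print(nm,tag,circ(im,b,dark,0.051))
print("mat",circ(t,(385,175,458,248),dark,0.002),circ(s,(305,285,375,350),dark,0.002))
W=cloud(t);Ws=cloud(s)
for nm,c in dict(L=(.44,.09),S=(.443,-.015),M=(.478,-.12)).items():
    for w in (W,Ws):
        k=(np.hypot(w[...,0]-c[0],w[...,1]-c[1])<.05)&(w[...,2]>.026)
        p=w[k][:,:2]; r=cv2.minAreaRect((p*1000).astype(np.float32)); print(nm,len(p),p.mean(0).round(4),r, np.median(w[k][:,2]))
E
```

```text
lidL top (array([443.8,  92.8]), array([84.6, 84.9]))
lidL side (array([439.7,  93.3]), array([83.9, 89.1]))
lidS top (array([450.3, -25.5]), array([56.6, 57. ]))
lidS side (array([447.4, -20.7]), array([55.2, 69.2]))
lidM top (array([ 488.9, -138.1]), array([70.7, 71.2]))
lidM side (array([ 484.9, -137.5]), array([70.3, 73.6]))
tubL top (array([629.2, 106.1]), array([64.7, 73.1]))
tubL side (array([619. , 102.3]), array([76.7, 78.8]))
tubM top (array([648.1, -22.9]), array([59.8, 63.4]))
tubM side (array([644.1, -24.9]), array([62.4, 64.1]))
tubS top (array([ 653.3, -136.3]), array([47.4, 50.7]))
tubS side (array([ 649.4, -139. ]), array([48.6, 50.9]))
mat (array([ 628.8, -297.7]), array([145.2, 145.6])) (array([ 625.1, -298.4]), array([145.3, 146.2]))
L 96 [0.4441 0.092 ] ((444.0650939941406, 91.44403839111328), (14.538333892822266, 42.46825408935547), 47.18779373168945) 0.036265483057299555
L 79 [0.44   0.0906] ((440.9793395996094, 92.53776550292969), (17.79831314086914, 42.202552795410156), 43.67180633544922) 0.03608262102605761
S 108 [ 0.4508 -0.0259] ((451.03045654296875, -25.94736671447754), (43.26749038696289, 15.894414901733398), 82.932373046875) 0.03618229527001124
S 75 [ 0.4467 -0.0288] ((446.9966125488281, -25.68348503112793), (45.72951126098633, 15.621871948242188), 82.88861846923828) 0.036969739429050706
M 109 [ 0.489  -0.1382] ((489.4512939453125, -138.78704833984375), (16.480751037597656, 43.768795013427734), 74.90123748779297) 0.03618304410414361
M 108 [ 0.4848 -0.1388] ((485.17425537109375, -137.3076934814453), (17.29620361328125, 42.77964782714844), 74.89163970947266) 0.03637739967340158
```

```bash
python3 - <<'E'
from h import *
t=load("top0"); s=load("side0")
crop(t,"ct1",145,220,235,310,6)
W=cloud(t);Ws=cloud(s)
def reg(w,c,r,lo,hi):
    k=(np.hypot(w[...,0]-c[0],w[...,1]-c[1])<r)&(w[...,2]>lo)&(w[...,2]<hi); return w[k]
for w in (W,Ws):
    p=reg(w,(.47,.31),.1,.09,.111); print("captop",cv2.fitEllipse(cv2.convexHull((p[:,:2]*1000).astype(np.float32))),np.median(p[:,2]))
    p=reg(w,(.47,.31),.06,.115,.14); print("bar",cv2.minAreaRect((p[:,:2]*1000).astype(np.float32)),np.median(p[:,2]))
    for n,c,r in(("L",(.624,.104),.05),("M",(.646,-.024),.045),("S",(.651,-.138),.04)):
        p=reg(w,c,r,.045,.057); print(n,len(p),cv2.fitEllipse(cv2.convexHull((p[:,:2]*1000).astype(np.float32))),np.median(p[:,2]))
        p=reg(w,c,r*.6,.07,.09)
        if len(p)>3: print(" wt",len(p),cv2.minEnclosingCircle((p[:,:2]*1000).astype(np.float32)),np.median(p[:,2]))
    k=[reg(w,(.42,-.36),.14,.022,.04)]; p=k[0]; print("tray",cv2.minAreaRect((p[:,:2]*1000).astype(np.float32)))
E
```

```text
captop ((466.5126953125, 327.72552490234375), (109.23766326904297, 109.44076538085938), 137.12664794921875) 0.10145602029765075
bar ((466.5480651855469, 327.8221130371094), (16.958728790283203, 43.446102142333984), 76.8289566040039) 0.12330495401792096
L 258 ((624.8299560546875, 104.11856842041016), (81.14315032958984, 82.15982055664062), 87.73001861572266) 0.05035613396007977
 wt 38 ((621.9202880859375, 102.75946044921875), 8.525408744812012) 0.07997206605013266
M 221 ((649.2459716796875, -23.23600959777832), (66.44917297363281, 68.32894134521484), 123.89087677001953) 0.050441311310855656
 wt 42 ((653.3318481445312, -24.146610260009766), 9.099421501159668) 0.0807318972837884
S 149 ((655.10009765625, -137.2321014404297), (53.2486572265625, 54.77803421020508), 3.710151433944702) 0.050165603590335076
tray ((421.4349365234375, -361.151611328125), (173.14132690429688, 169.8096160888672), 89.23619079589844)
captop ((461.6239318847656, 330.5283508300781), (107.98741912841797, 117.86845397949219), 172.6629638671875) 0.10176228033848916
bar ((460.99200439453125, 328.8402099609375), (20.197933197021484, 43.68794250488281), 73.97547912597656) 0.12338787877950197
L 195 ((621.1676025390625, 105.51567840576172), (81.36231994628906, 84.85184478759766), 142.9050750732422) 0.05080939943535579
 wt 30 ((618.031494140625, 102.2747573852539), 8.583292961120605) 0.07975120521411541
M 172 ((645.4100952148438, -23.000804901123047), (66.67562103271484, 69.04780578613281), 128.02020263671875) 0.050679886096091434
 wt 34 ((647.1546630859375, -24.423566818237305), 10.279187202453613) 0.0803630906592303
S 137 ((650.6677856445312, -137.6422576904297), (52.00361633300781, 56.18921661376953), 140.98788452148438) 0.050532810703273146
tray ((417.95343017578125, -359.718017578125), (171.76637268066406, 170.00640869140625), 89.29772186279297)
```

View pics/ct1.png

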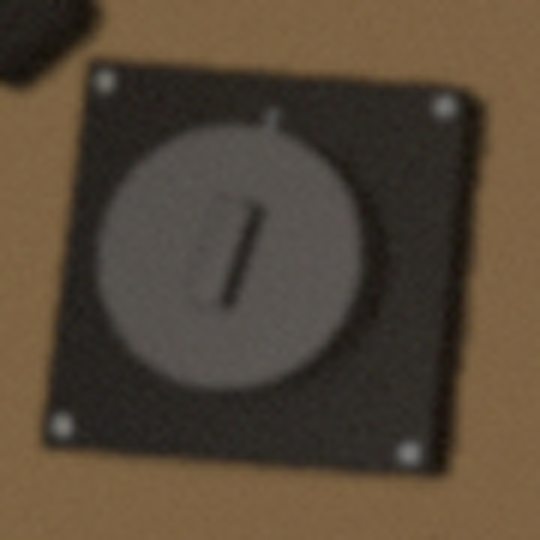

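```bash
cat >> h.py <<'E'
from scipy.spatial.transform import Rotation as Ro
def plan(x,y,z,head=None,start=None):
    """increments from current pose (units); head = jaw direction deg in xy (mod 180)"""
    s=ctrl.observe(); q=s["orientation"]; R=Ro.from_quat([q[1],q[2],q[3],q[0]]); p=s["tcp_pos"]
    yv=R.as_matrix()[:,1]; cur=np.degrees(np.arctan2(yv[1],yv[0]))
    if head is None: head=cur
    d=(head-cur+90)%180-90; h=np.radians(cur+d)
    Y=np.array([np.cos(h),np.sin(h),0]); Z=np.array([0,0,-1.]); T=np.stack([np.cross(Y,Z),Y,Z],1)
    dt=R.inv().apply(np.array([x,y,z])-p)*1000/30
    rv=np.degrees((R.inv()*Ro.from_matrix(T)).as_rotvec())/10
    print("pos",p.round(4),"head",cur.round(1),"-> xyz",dt.round(3),"w",rv.round(3),"j6",s["joint_positions"][5].round(2),"t",round(s["time_s"],1),"F",s["force"].round(1),"width",round(s["width"]*1000,1))
E
python3 - <<'E'
from h import *
plan(.464,.328,.17,76)
plan(.464,.328,.106,76)
E
```

```text
pos [0.2214 0.5301 0.2137] head 67.3 -> xyz [-10.06   -3.095   1.459] w [-0.009 -0.003 -0.868] j6 -0.21 t 0.1 F [-0.6  0.8 -0.5] width 92.1
pos [0.2214 0.5301 0.2137] head 67.3 -> xyz [-10.061  -3.092   3.592] w [-0.009 -0.003 -0.868] j6 -0.21 t 0.1 F [-0.6  0.8 -0.5] width 92.1
```

>>> servo_tool --increments '[{"x":-2,"y":-0.6,"z":0.3,"wz":-0.3},{"x":-4,"y":-1.2,"z":0.6,"wz":-0.6},{"x":-6,"y":-1.8,"z":0.9,"wz":-0.87},{"x":-8,"y":-2.4,"z":1.2,"wz":-0.87},{"x":-10.06,"y":-3.1,"z":1.46,"wz":-0.87},{"x":-10.06,"y":-3.1,"z":1.46,"wz":-0.87},{"x":-10.06,"y":-3.1,"z":1.46,"wz":-0.87},{"x":-10.06,"y":-3.1,"z":1.46,"wz":-0.87}]'

```text
$.increments[0]: bad value
```

```bash
python3 - <<'E'
from h import *
t=grab("top","1"); s=grab("side","1")
plan(.464,.328,.106,76)
crop(s,"cs1",180,100,300,220,5);crop(t,"ct1b",100,180,280,340,4)
p=ctrl.observe()["tcp_pos"]; print(proj(s,p),proj(t,p))
E
```

```text
pos [0.2215 0.5302 0.214 ] head 67.3 -> xyz [-10.059  -3.098   3.6  ] w [-0.006 -0.002 -0.868] j6 -0.21 t 0.2 F [ 0.3  0.9 -0. ] width 92.0
[148.82597917 104.43324754] [ 70.50487274 368.95925182]
```

View pics/cs1.png

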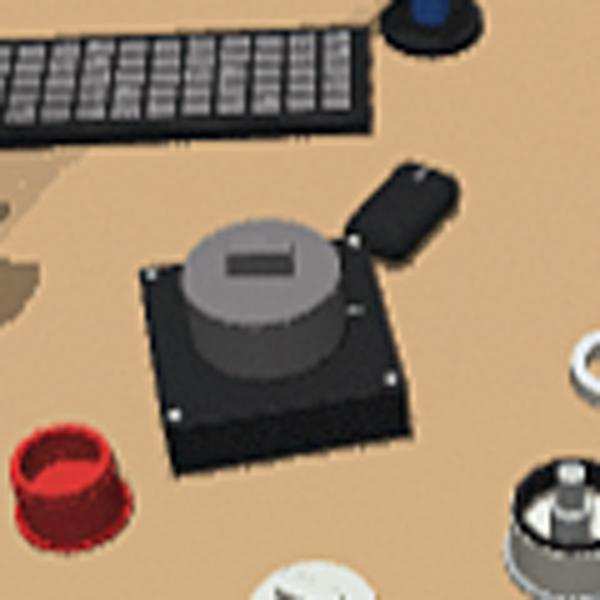

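View pics/ct1b.png

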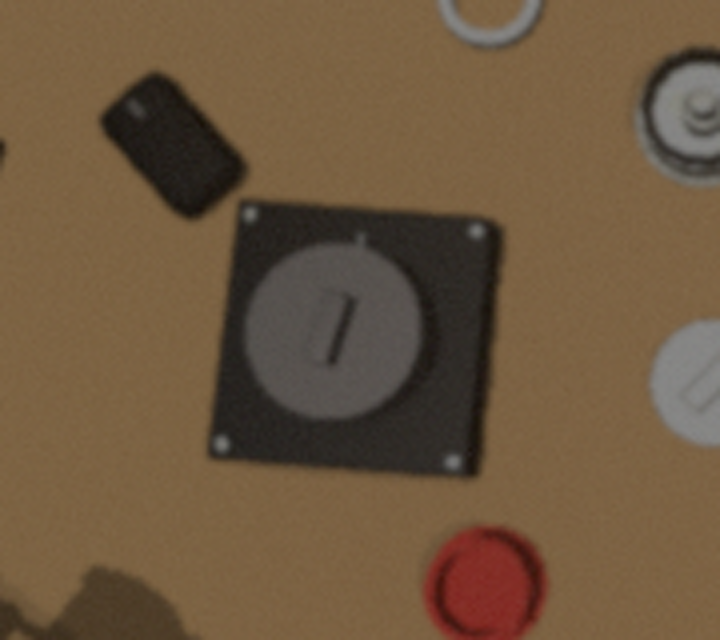

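The move was refused, so nothing has moved. I'll retry with all six keys given.

>>> servo_tool --increments '[{"x":-2,"y":-0.6,"z":0.3,"wx":0,"wy":0,"wz":-0.3}]'

```text
time_s: 0.32
tcp_pos: [0.2679, 0.4926, 0.2056]
orientation: [-0.0, 0.167, 0.986, 0.0]
force: [0.1, 0.2, 0.5]
width: 0.0916
```

>>> servo_tool --increments '[{"x":-2,"y":-0.6,"z":0.3,"wz":-0.3}]'

```text
$.increments[0]: bad value
```

```bash
python3 - <<'E'
from h import *
plan(.464,.328,.17,76)
E
```

```text
pos [0.2679 0.4926 0.2056] head 70.7 -> xyz [-7.983 -3.023  1.181] w [ 0.005 -0.002 -0.527] j6 -0.38 t 0.3 F [0.1 0.2 0.5] width 91.6
```

All six keys are needed.

>>> servo_tool --increments '[{"x":-8,"y":-3,"z":1.2,"wx":0,"wy":0,"wz":-0.53},{"x":-8,"y":-3,"z":1.2,"wx":0,"wy":0,"wz":-0.53},{"x":-8,"y":-3,"z":1.2,"wx":0,"wy":0,"wz":-0.53},{"x":-8,"y":-3,"z":1.2,"wx":0,"wy":0,"wz":-0.53},{"x":-8,"y":-3,"z":1.2,"wx":0,"wy":0,"wz":-0.53},{"x":-8,"y":-3,"z":1.2,"wx":0,"wy":0,"wz":-0.53}]'

```text
time_s: 1.08
tcp_pos: [0.4644, 0.3285, 0.1692]
orientation: [-0.001, 0.122, 0.993, 0.0]
force: [-1.2, 0.2, -0.3]
width: 0.0919
```

```bash
python3 - <<'E'
from h import *
t=grab("top","1"); s=grab("side","1")
plan(.464,.328,.106,76)
crop(s,"cs1",180,100,300,220,5)
p=ctrl.observe()["tcp_pos"]; print((proj(s,p)-[180,100])*5,proj(t,p))
E
```

```text
pos [0.4637 0.3296 0.1696] head 76.1 -> xyz [-0.024 -0.05   2.119] w [ 0.007 -0.004  0.012] j6 -0.92 t 1.2 F [ 0.4  0.3 -1.2] width 92.3
[250.61695497 187.88581285] [175.89539612 260.66259278]
```

View pics/cs1.png

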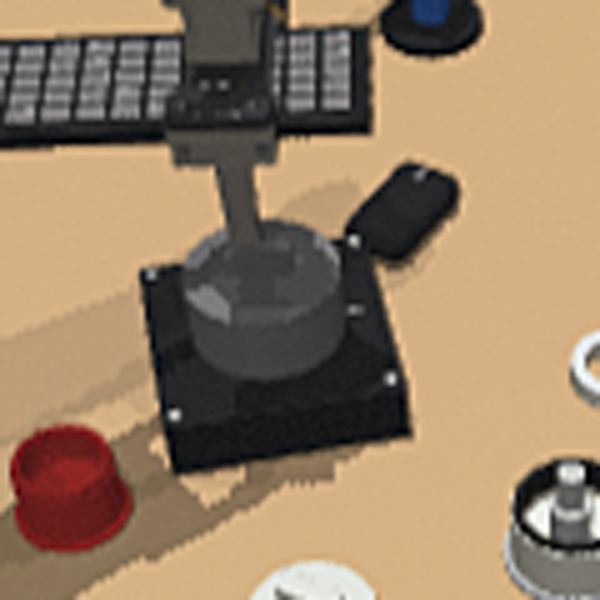

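Side crop: the near finger comes down at about (245,240), in line with the bar at (260,265). I'm lowering and gripping.

>>> servo_tool --increments '[{"x":0,"y":-0.05,"z":1.1,"wx":0,"wy":0,"wz":0},{"x":0,"y":-0.05,"z":2.1,"wx":0,"wy":0,"wz":0},{"x":0,"y":-0.05,"z":2.1,"wx":0,"wy":0,"wz":0}]'

```text
time_s: 1.55
tcp_pos: [0.4612, 0.329, 0.1054]
orientation: [-0.002, 0.12, 0.993, -0.0]
force: [0.3, 0.2, -0.0]
width: 0.0917
```

>>> servo_tool --increments '[{"x":0,"y":0,"z":0,"wx":0,"wy":0,"wz":0},{"x":0,"y":0,"z":0,"wx":0,"wy":0,"wz":0},{"x":0,"y":0,"z":0,"wx":0,"wy":0,"wz":0},{"x":0,"y":0,"z":0,"wx":0,"wy":0,"wz":0},{"x":0,"y":0,"z":0,"wx":0,"wy":0,"wz":0},{"x":0,"y":0,"z":0,"wx":0,"wy":0,"wz":0}]' --hand 5

```text
time_s: 2.3
tcp_pos: [0.4612, 0.3289, 0.1054]
orientation: [-0.002, 0.12, 0.993, -0.0]
force: [0.0, 0.1, -0.5]
width: 0.0342
```

>>> servo_tool --increments '[{"x":0,"y":0,"z":0,"wx":0,"wy":0,"wz":0},{"x":0,"y":0,"z":0,"wx":0,"wy":0,"wz":0},{"x":0,"y":0,"z":0,"wx":0,"wy":0,"wz":0}]'

```text
time_s: 2.68
tcp_pos: [0.4612, 0.3289, 0.1053]
orientation: [-0.002, 0.12, 0.993, -0.0]
force: [-0.4, 0.2, 0.0]
width: 0.0157
```

>>> servo_tool --increments '[{"x":0,"y":0,"z":-0.5,"wx":0,"wy":0,"wz":0},{"x":0,"y":0,"z":-1.5,"wx":0,"wy":0,"wz":0},{"x":0,"y":0,"z":-2.6,"wx":0,"wy":0,"wz":0},{"x":0,"y":0,"z":-2.6,"wx":0,"wy":0,"wz":0},{"x":0,"y":0,"z":-2.6,"wx":0,"wy":0,"wz":0}]'

```text
time_s: 3.3
tcp_pos: [0.461, 0.3287, 0.1827]
orientation: [-0.002, 0.12, 0.993, -0.0]
force: [-0.7, 0.2, -2.1]
width: 0.0157
```

```bash
python3 - <<'E'
from h import *
t=grab("top","2"); s=grab("side","2")
plan(.627,-.298,.125)
crop(s,"cs2",160,60,320,220,4)
crop(t,"ct2",120,200,270,330,5)
E
```

```text
pos [0.4605 0.3284 0.1817] head 76.2 -> xyz [-10.368 -18.958   1.874] w [-0.012 -0.032 -0.   ] j6 -0.93 t 3.4 F [ 0.3 -0.  -2. ] width 15.8
```

View pics/cs2.png

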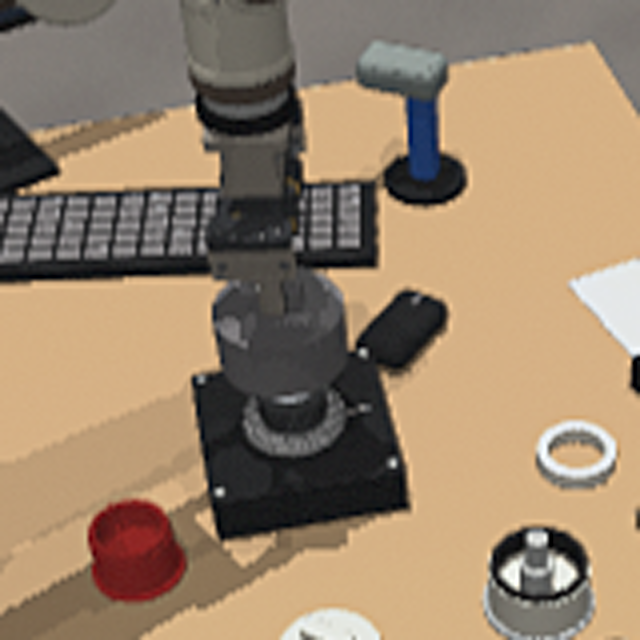

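View pics/ct2.png

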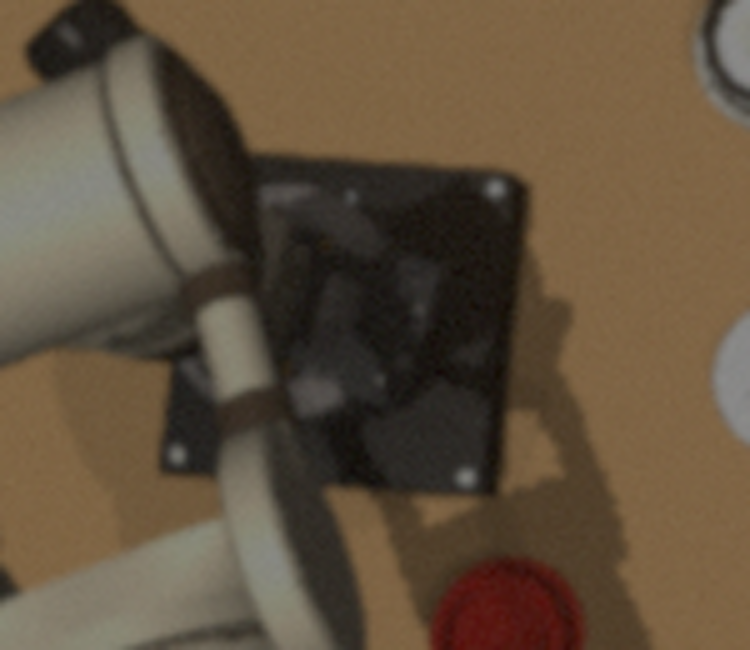

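The cap is held and lifted clear, and the ring and disc can be seen under it at side crop (293,420). I'm carrying it to the mat.

>>> servo_tool --increments '[{"x":-0.6,"y":-1.1,"z":0,"wx":0,"wy":0,"wz":0},{"x":-1.5,"y":-2.8,"z":0,"wx":0,"wy":0,"wz":0},{"x":-2.5,"y":-4.5,"z":0,"wx":0,"wy":0,"wz":0},{"x":-3.5,"y":-6.3,"z":0,"wx":0,"wy":0,"wz":0},{"x":-4.5,"y":-8.1,"z":0,"wx":0,"wy":0,"wz":0},{"x":-5.5,"y":-9.9,"z":0,"wx":0,"wy":0,"wz":0},{"x":-6.4,"y":-11.7,"z":0,"wx":0,"wy":0,"wz":0},{"x":-7.3,"y":-13.4,"z":0,"wx":0,"wy":0,"wz":0},{"x":-8.2,"y":-15.1,"z":0,"wx":0,"wy":0,"wz":0},{"x":-9.1,"y":-16.7,"z":0,"wx":0,"wy":0,"wz":0},{"x":-9.8,"y":-18,"z":0,"wx":0,"wy":0,"wz":0},{"x":-10.37,"y":-18.95,"z":0,"wx":0,"wy":0,"wz":0}]'

```text
time_s: 4.9
tcp_pos: [0.6268, -0.2994, 0.1792]
orientation: [-0.004, 0.121, 0.993, -0.0]
force: [-0.2, 1.1, 0.5]
width: 0.0159
```

```bash
python3 - <<'E'
from h import *
plan(.627,-.298,.059,76.2)
E
```

```text
pos [ 0.6268 -0.2994  0.1792] head 76.2 -> xyz [-0.029  0.053  4.006] w [-0.007 -0.048 -0.004] j6 -1.95 t 4.9 F [-0.2  1.1  0.5] width 15.9
```

>>> servo_tool --increments '[{"x":0,"y":0.05,"z":1.5,"wx":0,"wy":-0.05,"wz":0},{"x":-0.03,"y":0.05,"z":3,"wx":0,"wy":-0.05,"wz":0},{"x":-0.03,"y":0.05,"z":3.7,"wx":0,"wy":-0.05,"wz":0},{"x":-0.03,"y":0.05,"z":4.0,"wx":0,"wy":-0.05,"wz":0},{"x":-0.03,"y":0.05,"z":4.0,"wx":0,"wy":-0.05,"wz":0}]'

```text
time_s: 5.52
tcp_pos: [0.6277, -0.2985, 0.0602]
orientation: [0.001, 0.12, 0.993, -0.001]
force: [0.1, 0.6, -0.0]
width: 0.016
```

```bash
python3 - <<'E'
from h import *
s=grab("side","3")
plan(.627,-.298,.057,76.2)
crop(s,"cs3",260,220,420,380,4)
E
```

```text
pos [ 0.6281 -0.2987  0.061 ] head 76.2 -> xyz [0.042 0.014 0.132] w [-0.013  0.018 -0.003] j6 -1.95 t 5.6 F [ 1.2  0.1 -0.3] width 15.8
```

View pics/cs3.png

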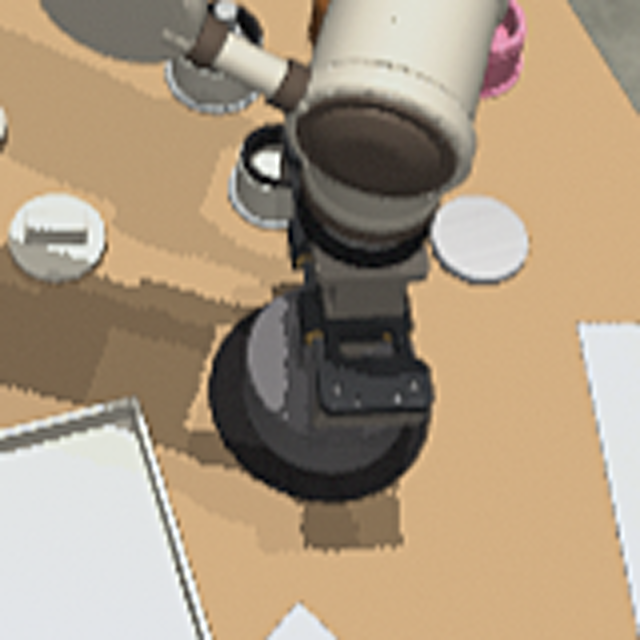

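The cap is over the mat and roughly centred, at crop (325,390). I'll lower the last 4 mm and release.

>>> servo_tool --increments '[{"x":0,"y":0,"z":0.1,"wx":0,"wy":0,"wz":0},{"x":0,"y":0,"z":0.14,"wx":0,"wy":0,"wz":0},{"x":0,"y":0,"z":0.14,"wx":0,"wy":0,"wz":0}]'

```text
time_s: 5.95
tcp_pos: [0.6287, -0.2992, 0.0577]
orientation: [0.002, 0.12, 0.993, -0.002]
force: [0.7, -0.6, 1.5]
width: 0.0158
```

>>> servo_tool --increments '[{"x":0,"y":0,"z":0,"wx":0,"wy":0,"wz":0},{"x":0,"y":0,"z":0,"wx":0,"wy":0,"wz":0},{"x":0,"y":0,"z":0,"wx":0,"wy":0,"wz":0},{"x":0,"y":0,"z":0,"wx":0,"wy":0,"wz":0}]' --hand 50

```text
time_s: 6.45
tcp_pos: [0.6286, -0.2991, 0.0576]
orientation: [0.002, 0.12, 0.993, -0.002]
force: [0.4, -0.0, 0.5]
width: 0.0503
```

>>> servo_tool --increments '[{"x":0,"y":0,"z":-1,"wx":0,"wy":0,"wz":0},{"x":0,"y":0,"z":-3,"wx":0,"wy":0,"wz":0},{"x":0,"y":0,"z":-4,"wx":0,"wy":0,"wz":0}]' --hand 91.5

```text
time_s: 6.82
tcp_pos: [0.6294, -0.2995, 0.1817]
orientation: [0.004, 0.12, 0.993, -0.003]
force: [-0.2, -0.3, -0.1]
width: 0.0778
```

```bash
python3 - <<'E'
from h import *
t=grab("top","4");s=grab("side","4")
plan(.464,.328,.17)
crop(s,"cs4",190,130,280,210,8)
crop(t,"ct4",145,220,235,310,7)
E
```

```text
pos [ 0.6305 -0.3002  0.1832] head 76.2 -> xyz [10.398 19.008  0.185] w [-0.035  0.075  0.   ] j6 -1.95 t 6.9 F [ 0.8  0.3 -0.1] width 85.8
```

View pics/cs4.png

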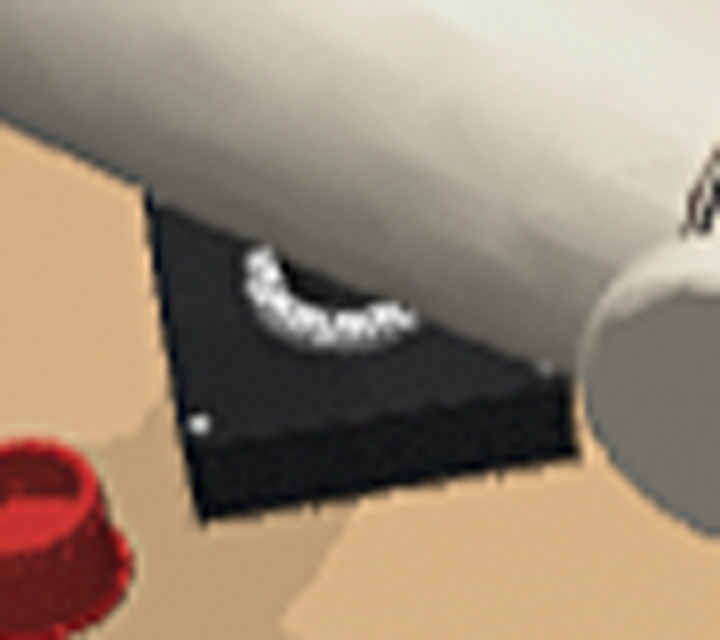

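View pics/ct4.png

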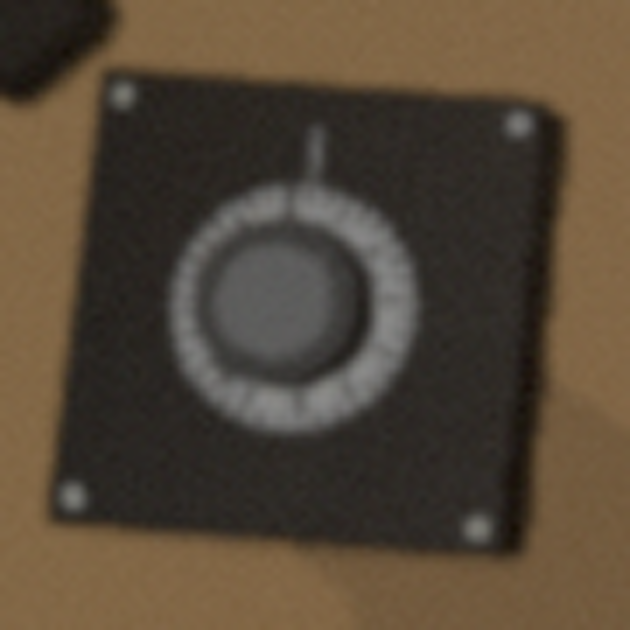

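View pics/side4.png

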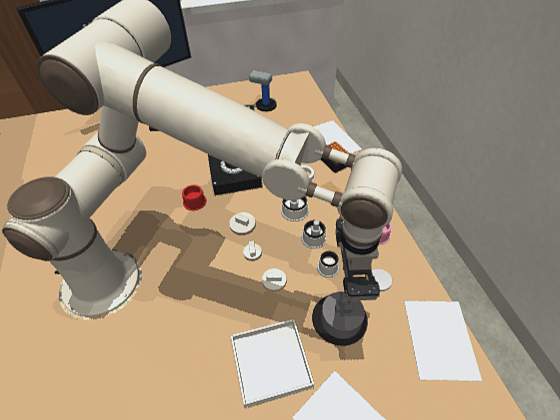

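The ring is uncovered. The index line is at top crop (317,150), with the disc centre near (295,308). I'll unwrap the disc to polar form using averaged frames.

```bash
cat >> h.py <<'E'
def avg(n,k,tag=None):
    a=[ctrl.get_image(n) for _ in range(k)]; im=dict(a[-1]); im["frame"]=np.mean([x["frame"].astype(float) for x in a],0); 
    if tag: np.savez(f"{n}{tag}.npz",**im)
    return im
def disc_center(im,g):
    # bright disc outline, world coords on z=.058
    c=proj(im,[g[0],g[1],.058]); r=28
    x0,y0=int(c[0])-r,int(c[1])-r; f=im["frame"][y0:y0+2*r,x0:x0+2*r].astype(np.float32).mean(2)
    k=6; f=cv2.resize(f,None,fx=k,fy=k,interpolation=cv2.INTER_CUBIC)
    return x0,y0,k,f
def polar(im,cx,cy,z=.058,rs=np.arange(.020,.072,.00025),n=1440):
    a=np.linspace(0,2*np.pi,n,endpoint=False); g=np.zeros((len(rs),n,2),np.float32)
    R,t=im["R"],im["t"]
    X=np.stack([cx+np.outer(rs,np.cos(a)),cy+np.outer(rs,np.sin(a)),np.full((len(rs),n),z)],-1)
    p=X@R.T+t; mx=(p[...,0]/p[...,2]*im["fx"]+im["cx"]).astype(np.float32); my=(p[...,1]/p[...,2]*im["fy"]+im["cy"]).astype(np.float32)
    return rs,np.degrees(a),cv2.remap(im["frame"].astype(np.float32).mean(2),mx,my,cv2.INTER_CUBIC)
def fitdisc(im,g,z=.058):
    c=np.array(g,float)
    for _ in range(6):
        rs,a,P=polar(im,c[0],c[1],z,np.arange(.038,.0521,.0005),72)
        P=cv2.GaussianBlur(P,(1,3),0); gr=np.diff(P,axis=0); i=gr.argmin(0)
        e=rs[i]+.00025; A=np.stack([np.cos(np.radians(a)),np.sin(np.radians(a)),np.ones(72)],1)
        k=np.ones(72,bool)
        for _ in range(4):
            s=np.linalg.lstsq(A[k],e[k],rcond=None)[0]; res=e-A@s; k=abs(res)<max(1.5*res[k].std(),.0006)
        c+=s[:2]
    return c,s[2],k.sum()
E
python3 - <<'E'
from h import *
t=avg("top",12,"5")
c,r,n=fitdisc(t,(.466,.328)); print(c,r,n)
rs,a,P=polar(t,*c)
# crop 0..360 picture
img=np.clip((P-20)*1.8,0,255)[::-1]
img=cv2.resize(img,(720*1,int(len(rs))*1)); 
h=np.vstack([cv2.resize(img[:, :360],(800,260)),cv2.resize(img[:,360:],(800,260))]); cv2.imwrite("pics/pol5.png",h)
f=np.clip(t["frame"][230:300,155:222,::-1]*1.6,0,255); cv2.imwrite("pics/d5.png",cv2.resize(f,None,fx=8,fy=8,interpolation=cv2.INTER_CUBIC))
E
```

```text
[0.46577398 0.32897355] 0.045694353748878785 54[ WARN:0@30.013] global loadsave.cpp:1063 imwrite_ Unsupported depth image for selected encoder is fallbacked to CV_8U.
```

View pics/pol5.png

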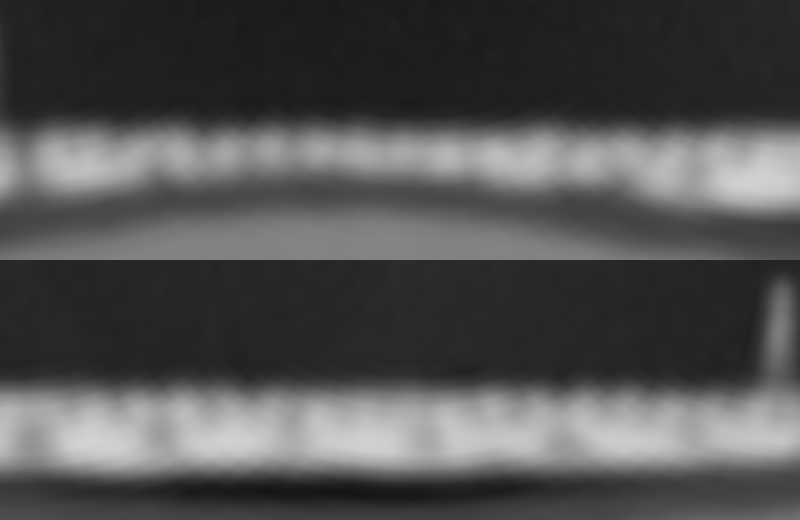

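View pics/d5.png

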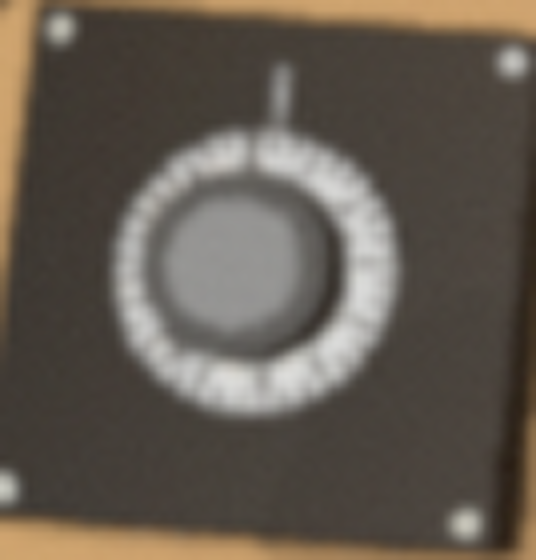

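```bash
python3 - <<'E' 2>/dev/null
from h import *
t=load("top5")
c,r,n=fitdisc(t,(.466,.328))
rs,a,P=polar(t,*c)
H=[]
for lo,hi in((0,130),(115,245),(230,360)):
    k=(a>=lo)&(a<hi); img=np.clip((P[40:120][:,k]-40)*1.9,0,255)[::-1]; b=cv2.resize(img,(780,180),interpolation=cv2.INTER_CUBIC)
    for d in range(int(lo)//10*10,int(hi)+1,10): 
        x=int((d-lo)*6); cv2.putText(b,str(d),(x,10),0,.35,255,1); b[12:18,max(x,0):x+1]=255
    H.append(b)
cv2.imwrite("pics/pol5b.png",np.vstack(H))
# index angle
k=(rs>.049)&(rs<.066); pr=P[k].mean(0); rs2,a2,P2=polar(t,*c,z=.050); pr=P2[(rs2>.050)&(rs2<.064)].mean(0)
w=np.clip(pr-np.median(pr)-8,0,None); aa=(a2+180)%360-180; kk=abs(aa)<20; print("index",(aa*w)[kk].sum()/w[kk].sum())
E
```

```text
index -2.85634734978832
```

View pics/pol5b.png

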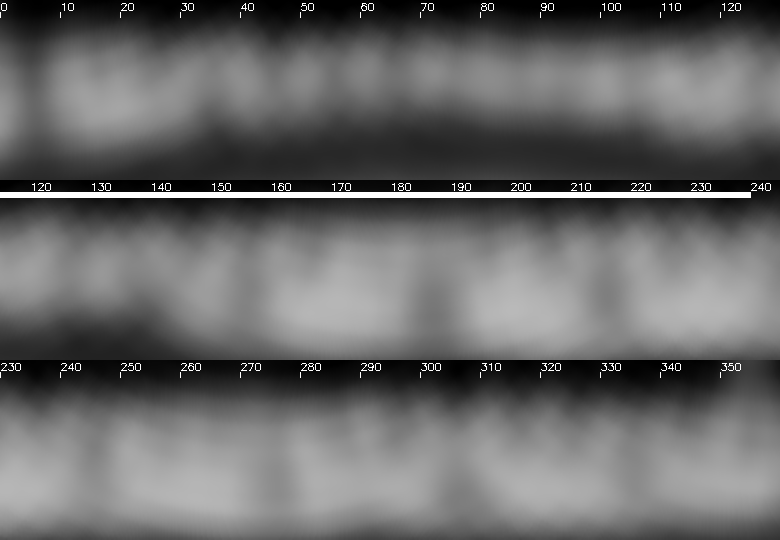

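Long lines show up near polar 5°, 35°, … 186°, 305°, but I can't yet tell which is the thick 0. I'm moving the arm back towards its start, so that both views are clear.

```bash
python3 - <<'E' 2>/dev/null
from h import *
plan(.26,.50,.20)
E
```

```text
pos [ 0.6281 -0.2986  0.1772] head 76.2 -> xyz [18.274 22.912 -0.896] w [-0.015  0.023  0.   ] j6 -1.95 t 7.5 F [ 0.5 -0.6 -0. ] width 91.4
```

>>> servo_tool --increments '[{"x":0.8,"y":1,"z":-0.5,"wx":0,"wy":0,"wz":0},{"x":2,"y":2.5,"z":-0.9,"wx":0,"wy":0,"wz":0},{"x":3.3,"y":4.1,"z":-0.9,"wx":0,"wy":0,"wz":0},{"x":4.6,"y":5.7,"z":-0.9,"wx":0,"wy":0,"wz":0},{"x":5.9,"y":7.3,"z":-0.9,"wx":0,"wy":0,"wz":0},{"x":7.2,"y":8.9,"z":-0.9,"wx":0,"wy":0,"wz":0},{"x":8.5,"y":10.5,"z":-0.9,"wx":0,"wy":0,"wz":0},{"x":9.8,"y":12.1,"z":-0.9,"wx":0,"wy":0,"wz":0},{"x":11.1,"y":13.7,"z":-0.9,"wx":0,"wy":0,"wz":0},{"x":12.4,"y":15.3,"z":-0.9,"wx":0,"wy":0,"wz":0},{"x":13.7,"y":16.9,"z":-0.9,"wx":0,"wy":0,"wz":0},{"x":15,"y":18.5,"z":-0.9,"wx":0,"wy":0,"wz":0}]'

```text
time_s: 9.02
tcp_pos: [0.3227, 0.3498, 0.2014]
orientation: [0.002, 0.12, 0.993, -0.001]
force: [-0.1, 0.0, 0.5]
width: 0.0916
```

>>> servo_tool --increments '[{"x":1.3,"y":1.6,"z":0,"wx":0,"wy":0,"wz":0},{"x":2.5,"y":3.2,"z":0,"wx":0,"wy":0,"wz":0},{"x":3.2,"y":4.3,"z":0,"wx":0,"wy":0,"wz":0},{"x":3.2,"y":4.3,"z":0,"wx":0,"wy":0,"wz":0},{"x":3.2,"y":4.3,"z":0,"wx":0,"wy":0,"wz":0}]'

```text
time_s: 9.65
tcp_pos: [0.2606, 0.4973, 0.2006]
orientation: [0.003, 0.12, 0.993, -0.001]
force: [-0.3, -0.6, 0.5]
width: 0.0916
```

```bash
python3 - <<'E' 2>/dev/null
from h import *
plan(.464,.328,.17)
s=avg("side",16,"6"); t=avg("top",16,"6")
cv2.imwrite("pics/side6.png",s["frame"][:,:,::-1])
f=np.clip(s["frame"][140:195,200:270,::-1]*1.0,0,255); cv2.imwrite("pics/d6.png",cv2.resize(f,None,fx=10,fy=10,interpolation=cv2.INTER_CUBIC))
for im,g in((s,(.462,.33)),(t,(.466,.328))):
    c,r,n=fitdisc(im,g); print(c,r,n)
c,r,n=fitdisc(s,(.462,.329))
rs,a,P=polar(s,*c); print(P.min(),P.max())
H=[]
for lo,hi in((0,130),(115,245),(230,360)):
    k=(a>=lo)&(a<hi); img=np.clip(P[40:120][:,k],0,255)[::-1]; b=cv2.resize(img,(780,180),interpolation=cv2.INTER_CUBIC)
    for d in range(int(lo)//10*10,int(hi)+1,10): cv2.putText(b,str(d),(int((d-lo)*6),10),0,.35,255,1)
    H.append(b)
cv2.imwrite("pics/pol6.png",np.vstack(H))
E
```

```text
pos [0.2606 0.4973 0.2006] head 76.2 -> xyz [-7.927 -3.857  1.071] w [-0.013  0.031  0.   ] j6 -0.45 t 9.7 F [-0.3 -0.6  0.5] width 91.6
[0.46180158 0.33103552] 0.04531537624479543 40
[0.46564098 0.32917549] 0.04553213554723459 39
-13.294191 249.08812
```

View pics/d6.png

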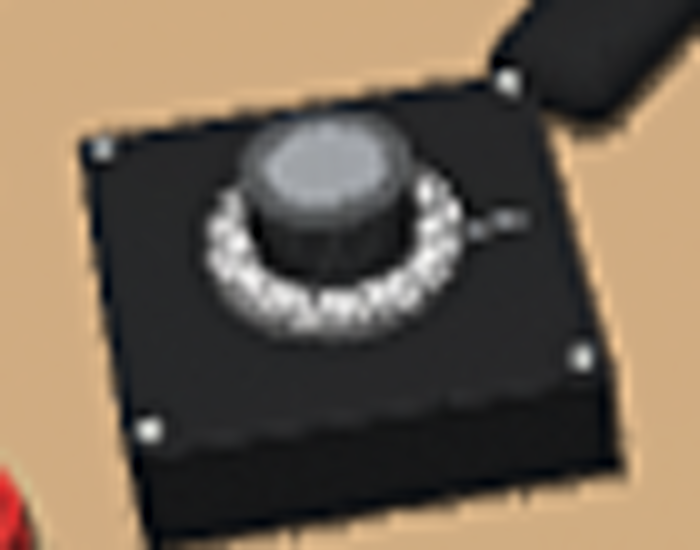

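View pics/pol6.png

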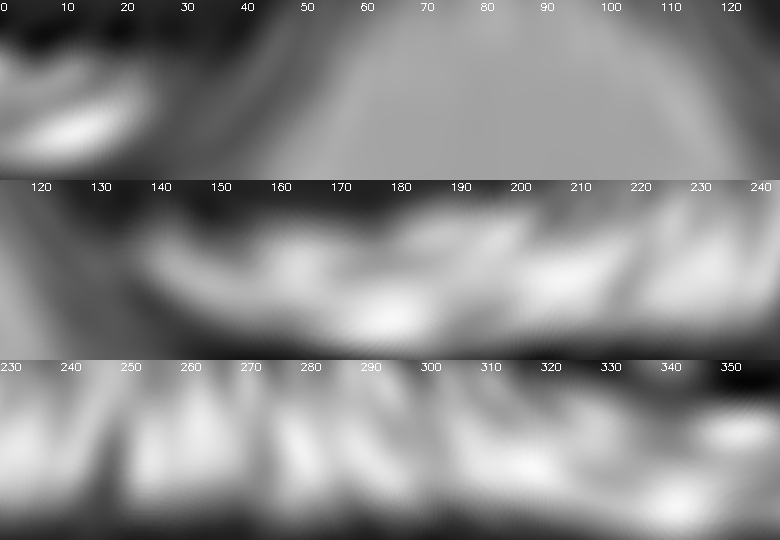

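View pics/side6.png

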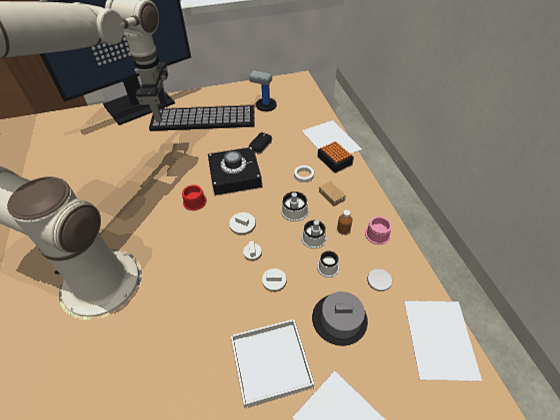

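```bash
python3 - <<'E' 2>/dev/null
from h import *
t=load("top6"); t["frame"]=(t["frame"]*16+load("top5")["frame"]*12)/28
c,r,n=fitdisc(t,(.466,.328)); print(c,r)
f=t["frame"].mean(2)
print(f[236:242,230:250].astype(int)[:1])
rs,a,P=polar(t,*c)
for lo,hi in((.033,.037),(.035,.039),(.038,.041),(.041,.044)):
    pr=P[(rs>=lo)&(rs<hi)].mean(0); print(lo,hi)
    out=[]
    for d in np.arange(5.5,360,30):
        w=(a-d+180)%360-180
        seg=pr[abs(w)<=15]; ws=w[abs(w)<=15]; base=np.percentile(seg,85); dip=np.clip(base-seg,0,None)
        core=abs(ws)<8
        out.append((round(d),round(float(dip[core].max())),round(float(dip[core].sum()/4)),round(float((dip*ws)[core].sum()/dip[core].sum()),1)))
    print(out)
# sharpened picture
g=cv2.resize(t["frame"][238:288,162:212].astype(np.float32),None,fx=14,fy=14,interpolation=cv2.INTER_LANCZOS4)
b=cv2.GaussianBlur(g,(0,0),18); g=np.clip((g+2.5*(g-b))*1.3,0,255); cv2.imwrite("pics/d7.png",g[:,:,::-1])
E
```

```text
[0.46571815 0.32910557] 0.04573851767911592
[[97 97 97 98 97 97 97 97 97 98 97 98 97 98 97 98 98 97 97 98]]
0.033 0.037
[(6, 37, 395, 0.8), (36, 25, 284, 1.0), (66, 4, 44, 2.0), (96, 6, 52, -3.1), (126, 11, 91, 2.4), (156, 25, 277, -0.8), (186, 31, 306, 1.2), (216, 24, 221, 0.9), (246, 17, 164, 0.0), (276, 19, 169, 0.4), (306, 21, 199, 1.1), (336, 15, 148, 1.1)]
0.035 0.039
[(6, 33, 302, 0.5), (36, 26, 275, 0.9), (66, 7, 68, 1.1), (96, 11, 90, -3.1), (126, 12, 90, 1.8), (156, 22, 199, -0.4), (186, 29, 280, 1.2), (216, 25, 212, 0.5), (246, 17, 145, -0.0), (276, 18, 152, -0.0), (306, 19, 168, 0.5), (336, 15, 116, 0.2)]
0.038 0.041
[(6, 30, 229, -0.5), (36, 14, 114, 0.9), (66, 10, 81, -0.4), (96, 11, 97, -2.8), (126, 12, 85, 1.6), (156, 13, 85, 0.1), (186, 18, 177, 1.3), (216, 15, 109, -0.3), (246, 17, 115, -0.7), (276, 11, 82, -1.0), (306, 7, 48, -1.2), (336, 10, 68, 0.0)]
0.041 0.044
[(6, 30, 223, -1.1), (36, 8, 37, -0.2), (66, 12, 74, -0.8), (96, 6, 45, -1.9), (126, 14, 95, 2.4), (156, 10, 65, -1.6), (186, 6, 55, 2.3), (216, 10, 55, -2.0), (246, 10, 65, -1.1), (276, 6, 43, -1.7), (306, 9, 65, -1.7), (336, 9, 72, 1.5)]
```

View pics/d7.png

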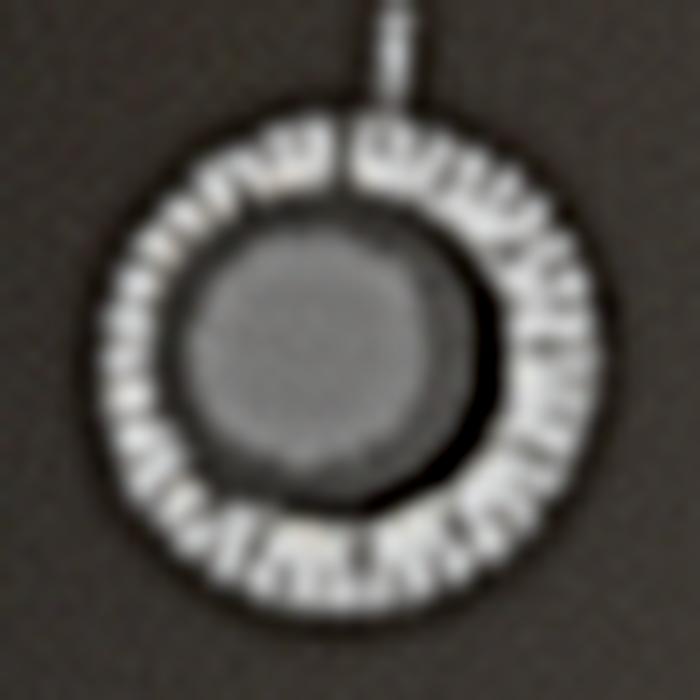

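The thick, full-depth line is clearly at enhanced picture (345,160), polar about 5.5°, with the index at (395,50). So the reading now is about −8.5°, and I'll refine that figure.

```bash
cat >> h.py <<'E'
def reading(t,g=(.466,.328),guess=None):
    c,r,n=fitdisc(t,g)
    rs,a,P=polar(t,*c); _,_,P5=polar(t,*c,z=.050)
    aa=(a+180)%360-180
    # index
    I=[]
    for R0 in np.arange(.051,.064,.002):
        pr=P5[(rs>=R0)&(rs<R0+.002)].mean(0); k=abs(aa+4)<16; w=np.clip(pr[k]-np.median(pr)-.4*(pr[k].max()-np.median(pr)),0,None); I.append((aa[k]*w).sum()/w.sum())
    # tick phases
    o=P[(rs>.0405)&(rs<.044)].mean(0); ph=-np.angle(-(o*np.exp(-1j*36*np.radians(a))).sum()); p10=np.degrees(-ph)/36
    # zero line: strongest full-depth dip
    b=P[(rs>.038)&(rs<.044)].mean(0); bs=cv2.blur(np.r_[b,b,b][None],(13,1))[0]; hp=bs-cv2.blur(np.r_[b,b,b][None],(81,1))[0]; hp=hp[1440:2880]
    i=hp.argmin(); w=np.abs((a-a[i]+180)%360-180)<5; ww=np.clip(-hp[w],0,None); d=(a[w]-a[i]+180)%360-180; z=a[i]+(d*ww).sum()/ww.sum()
    z=(z+180)%360-180; idx=np.mean(I)
    print("c",c.round(4),"r",round(r,4),"index",np.round(I,1),round(idx,2),"ten-phase",round(p10,2),"zero dip",round(z,2),"min/2nd",hp.min().round(1),"reading",round(((idx-z+180)%360)-180,2), "by ticks",round((idx-p10)%10,2))
E
python3 - <<'E' 2>/dev/null
from h import *
t=load("top6"); reading(t); reading(load("top5"))
E
```

```text
c [0.4656 0.3292] r 0.0455 index [-3.3 -3.3 -3.3 -3.1 -2.9 -2.8 -2.7] -3.07 ten-phase 3.92 zero dip 4.97 min/2nd -16.0 reading -8.04 by ticks 3.01
c [0.4658 0.329 ] r 0.0457 index [-3.2 -3.1 -3.  -2.9 -2.8 -2.6 -2.6] -2.88 ten-phase 3.9 zero dip 5.25 min/2nd -16.3 reading -8.13 by ticks 3.22
```

```bash
python3 - <<'E' 2>/dev/null
from h import *
plan(.4637,.330,.13,76)
E
```

```text
pos [0.2604 0.498  0.2007] head 76.2 -> xyz [-7.907 -3.815  2.404] w [-0.009  0.03   0.017] j6 -0.45 t 11.2 F [ 0.  -0.5 -0. ] width 91.5
```

>>> servo_tool --increments '[{"x":-1.5,"y":-0.7,"z":0.1,"wx":0,"wy":0,"wz":0},{"x":-3,"y":-1.5,"z":0.2,"wx":0,"wy":0,"wz":0},{"x":-4.6,"y":-2.2,"z":0.5,"wx":0,"wy":0,"wz":0},{"x":-6.2,"y":-3,"z":1,"wx":0,"wy":0,"wz":0},{"x":-7.9,"y":-3.8,"z":1.7,"wx":0,"wy":0.03,"wz":0},{"x":-7.9,"y":-3.8,"z":2.4,"wx":0,"wy":0.03,"wz":0},{"x":-7.9,"y":-3.8,"z":2.4,"wx":0,"wy":0.03,"wz":0},{"x":-7.9,"y":-3.8,"z":2.4,"wx":0,"wy":0.03,"wz":0}]'

```text
time_s: 12.25
tcp_pos: [0.4636, 0.3311, 0.131]
orientation: [0.0, 0.12, 0.993, -0.0]
force: [-0.2, 0.3, -0.2]
width: 0.0911
```

```bash
python3 - <<'E' 2>/dev/null
from h import *
plan(.4637,.330,.064,76)
s=avg("side",4,"8"); crop(s,"cs8",190,90,290,200,6)
E
```

```text
pos [0.4636 0.3311 0.131 ] head 76.2 -> xyz [-0.009 -0.033  2.233] w [-0.005  0.005  0.022] j6 -0.92 t 12.2 F [-0.2  0.3 -0.2] width 91.1
```

View pics/cs8.png

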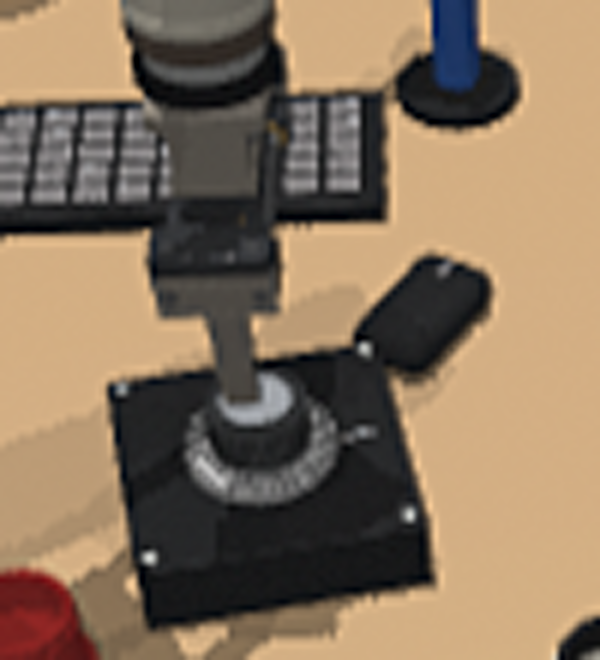

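The fingers straddle the collar: the finger tip is at crop (240,390) and the collar top at (258,400). Going down to grip.

>>> servo_tool --increments '[{"x":0,"y":-0.03,"z":1.1,"wx":0,"wy":0,"wz":0},{"x":0,"y":-0.03,"z":2.2,"wx":0,"wy":0,"wz":0},{"x":0,"y":-0.03,"z":2.2,"wx":0,"wy":0,"wz":0}]'

```text
time_s: 12.82
tcp_pos: [0.4614, 0.3297, 0.0631]
orientation: [-0.002, 0.12, 0.993, -0.002]
force: [-0.2, -0.7, 0.1]
width: 0.0915
```

>>> servo_tool --increments '[{"x":0,"y":0,"z":0,"wx":0,"wy":0,"wz":0},{"x":0,"y":0,"z":0,"wx":0,"wy":0,"wz":0},{"x":0,"y":0,"z":0,"wx":0,"wy":0,"wz":0},{"x":0,"y":0,"z":0,"wx":0,"wy":0,"wz":0},{"x":0,"y":0,"z":0,"wx":0,"wy":0,"wz":0}]' --hand 50

```text
time_s: 13.45
tcp_pos: [0.462, 0.3301, 0.0641]
orientation: [-0.001, 0.12, 0.993, -0.001]
force: [-0.3, -0.4, 4.9]
width: 0.0594
```

```bash
python3 - <<'E' 2>/dev/null
from h import *
plan(.4637,.330,.064,76)
E
```

```text
pos [0.462  0.3301 0.0641] head 76.3 -> xyz [-0.054  0.01   0.002] w [-0.015 -0.009  0.027] j6 -0.92 t 13.4 F [-0.3 -0.4  4.9] width 59.4
```

>>> servo_tool --increments '[{"x":-0.03,"y":0,"z":0,"wx":0,"wy":0,"wz":0.7},{"x":-0.05,"y":0,"z":0,"wx":0,"wy":0,"wz":1.5},{"x":-0.05,"y":0,"z":0,"wx":0,"wy":0,"wz":2.3},{"x":-0.05,"y":0,"z":0,"wx":0,"wy":0,"wz":3.1},{"x":-0.05,"y":0,"z":0,"wx":0,"wy":0,"wz":3.9},{"x":-0.05,"y":0,"z":0,"wx":0,"wy":0,"wz":4.5},{"x":-0.05,"y":0,"z":0,"wx":0,"wy":0,"wz":4.76},{"x":-0.05,"y":0,"z":0,"wx":0,"wy":0,"wz":4.76},{"x":-0.05,"y":0,"z":0,"wx":0,"wy":0,"wz":4.76}]'

```text
time_s: 14.58
tcp_pos: [0.4628, 0.3309, 0.0641]
orientation: [-0.001, 0.51, 0.86, -0.001]
force: [-3.4, 4.7, 1.8]
width: 0.0591
```

```bash
python3 - <<'E' 2>/dev/null
from h import *
plan(.4637,.330,.064,28.7)
E
```

```text
pos [0.4628 0.3309 0.0641] head 28.6 -> xyz [-0.042  0.011  0.004] w [-0.015 -0.009 -0.006] j6 -0.09 t 14.6 F [-3.4  4.7  1.8] width 59.1
```

Turned 47.7°. I'll release, lift, move aside and read the scale.

>>> servo_tool --increments '[{"x":0,"y":0,"z":0,"wx":0,"wy":0,"wz":0},{"x":0,"y":0,"z":0,"wx":0,"wy":0,"wz":0},{"x":0,"y":0,"z":0,"wx":0,"wy":0,"wz":0},{"x":0,"y":0,"z":0,"wx":0,"wy":0,"wz":0}]' --hand 91.5

```text
time_s: 15.08
tcp_pos: [0.4629, 0.3308, 0.064]
orientation: [-0.001, 0.51, 0.86, -0.001]
force: [0.2, 0.9, -0.0]
width: 0.0916
```

>>> servo_tool --increments '[{"x":0,"y":0,"z":-1,"wx":0,"wy":0,"wz":0},{"x":0,"y":0,"z":-2.5,"wx":0,"wy":0,"wz":0},{"x":0,"y":0,"z":-3.5,"wx":0,"wy":0,"wz":0},{"x":0,"y":0,"z":-3.5,"wx":0,"wy":0,"wz":0}]'

```text
time_s: 15.58
tcp_pos: [0.4651, 0.3315, 0.172]
orientation: [0.0, 0.51, 0.86, 0.002]
force: [-0.0, 0.1, -0.2]
width: 0.0918
```

```bash
python3 - <<'E' 2>/dev/null
from h import *
plan(.33,.5,.18)
E
```

```text
pos [0.4651 0.3315 0.172 ] head 28.6 -> xyz [ 7.087 -1.261 -0.266] w [ 0.018 -0.005  0.   ] j6 -0.09 t 15.6 F [-0.   0.1 -0.2] width 91.8
```

>>> servo_tool --increments '[{"x":1.8,"y":-0.3,"z":-0.3,"wx":0,"wy":0,"wz":0},{"x":3.6,"y":-0.6,"z":-0.5,"wx":0,"wy":0,"wz":0},{"x":5.5,"y":-1,"z":-0.5,"wx":0,"wy":0,"wz":0},{"x":7.3,"y":-1.3,"z":-0.5,"wx":0,"wy":0,"wz":0},{"x":9,"y":-1.5,"z":-0.5,"wx":0,"wy":0,"wz":0},{"x":9,"y":-1.5,"z":-0.5,"wx":0,"wy":0,"wz":0}]'

```text
time_s: 16.32
tcp_pos: [0.2932, 0.5482, 0.1848]
orientation: [-0.0, 0.508, 0.861, 0.0]
force: [-0.2, -0.5, -0.1]
width: 0.0915
```

```bash
python3 - <<'E' 2>/dev/null
from h import *
t=avg("top",16,"9"); reading(t)
g=cv2.resize(t["frame"][238:288,162:212].astype(np.float32),None,fx=12,fy=12,interpolation=cv2.INTER_LANCZOS4)
b=cv2.GaussianBlur(g,(0,0),16); g=np.clip((g+2.5*(g-b))*1.3,0,255); cv2.imwrite("pics/d9.png",g[:,:,::-1])
cv2.imwrite("pics/top9.png",t["frame"][:,:,::-1])
E
```

```text
c [0.4656 0.3289] r 0.0456 index [-3.1 -3.1 -3.  -2.9 -2.8 -2.6 -2.5] -2.86 ten-phase 1.5 zero dip -41.75 min/2nd -11.3 reading 38.89 by ticks 5.65
```

View pics/d9.png

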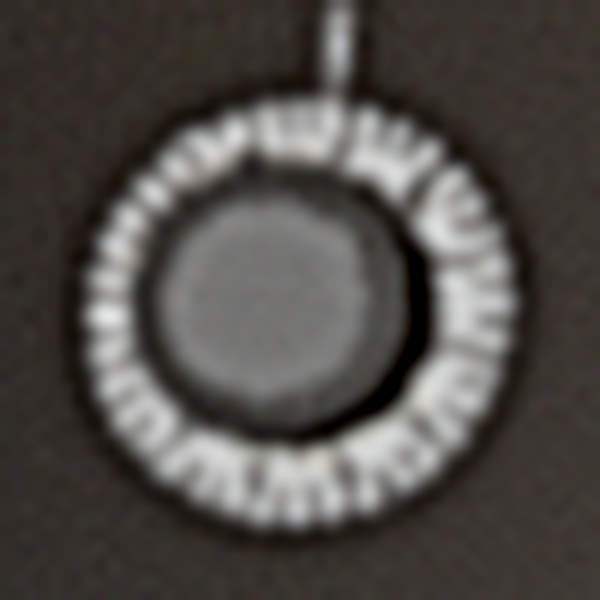

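View pics/top9.png

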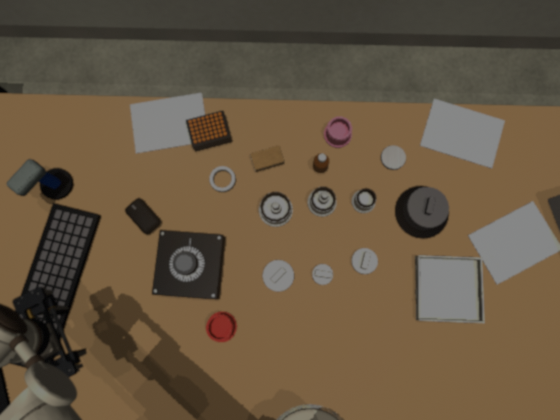

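```bash
cat >> h.py <<'E'
def read2(t,g=(.466,.329)):
    c=np.array(g,float)
    for it in range(6):
        rs,a,P=polar(t,*c); o=P[(rs>.0405)&(rs<.0435)].mean(0); o=o-cv2.blur(np.r_[o,o,o][None],(41,1))[0][1440:2880]
        z=-o*np.exp(-1j*36*np.radians(a)); zz=np.r_[z,z,z]; k=np.hanning(241); L=np.convolve(zz,k,'same')[1440:2880][::40]; al=np.radians(a[::40])
        w=abs(L); A=np.stack([np.ones(len(al)),np.cos(al),np.sin(al)],1)
        # mean phase ref
        p0=np.angle(L.sum()); d=np.angle(L*np.exp(-1j*p0)); s=np.linalg.lstsq(A*w[:,None],d*w,rcond=None)[0]
        res=np.degrees(d-A@s)/36
        a0=-np.degrees(p0+s[0])/36
        # apparent tick angle shift = (dx*(-sin)+dy*cos)/r where d = true centre - assumed
        sh=-s/36*.042; c=c+np.array([-sh[2],sh[1]])*1.0
    _,_,P5=polar(t,*c,z=.050); aa=(a+180)%360-180; I=[]
    for R0 in np.arange(.051,.064,.002):
        pr=P5[(rs>=R0)&(rs<R0+.002)].mean(0); k=abs(aa+4)<16; w2=np.clip(pr[k]-np.median(pr)-.4*(pr[k].max()-np.median(pr)),0,None); I.append((aa[k]*w2).sum()/w2.sum())
    print("c",c.round(4),"tick phase",round(a0%10,2),"index",np.round(I,1),round(np.mean(I),2),"reading mod10",round((np.mean(I)-a0)%10,2),"res",np.abs(res).mean().round(2),"wts",w.min().round(0),w.max().round(0))
E
python3 - <<'E' 2>/dev/null
from h import *
for n in("top5","top6","top9"): read2(load(n))
E
```

```text
c [0.4658 0.3286] tick phase 6.12 index [-2.7 -2.7 -2.6 -2.5 -2.4 -2.3 -2.3] -2.5 reading mod10 1.38 res 0.16 wts 166.0 314.0
c [0.4658 0.3286] tick phase 6.11 index [-2.7 -2.7 -2.7 -2.5 -2.3 -2.2 -2.2] -2.48 reading mod10 1.41 res 0.16 wts 168.0 305.0
c [0.4659 0.3288] tick phase 8.51 index [-2.9 -2.9 -2.8 -2.7 -2.6 -2.4 -2.4] -2.67 reading mod10 8.81 res 0.2 wts 186.0 319.0
```

Both methods give about 38.8°. I'll nudge the ring another 1.2°.

```bash
python3 - <<'E' 2>/dev/null
from h import *
plan(.4632,.3307,.115,29.2)
E
```

```text
pos [0.2962 0.5469 0.1871] head 28.6 -> xyz [-8.995  1.425  2.4  ] w [ 0.019 -0.005 -0.057] j6 0.38 t 17.1 F [-0.3  0.7  0.8] width 91.6
```

>>> servo_tool --increments '[{"x":-1.8,"y":0.3,"z":0.1,"wx":0,"wy":0,"wz":-0.06},{"x":-3.6,"y":0.6,"z":0.2,"wx":0,"wy":0,"wz":-0.06},{"x":-5.4,"y":0.9,"z":0.4,"wx":0,"wy":0,"wz":-0.06},{"x":-7.3,"y":1.2,"z":0.8,"wx":0,"wy":0,"wz":-0.06},{"x":-9,"y":1.42,"z":1.5,"wx":0.02,"wy":0,"wz":-0.06},{"x":-9,"y":1.42,"z":2.4,"wx":0.02,"wy":0,"wz":-0.06},{"x":-9,"y":1.42,"z":2.4,"wx":0.02,"wy":0,"wz":-0.06},{"x":-9,"y":1.42,"z":2.4,"wx":0.02,"wy":0,"wz":-0.06}]'

```text
time_s: 18.12
tcp_pos: [0.4634, 0.3312, 0.116]
orientation: [-0.0, 0.505, 0.863, 0.001]
force: [-0.6, 0.2, 1.3]
width: 0.0912
```

```bash
python3 - <<'E' 2>/dev/null
from h import *
plan(.4632,.3307,.065,29.2)
E
```

```text
pos [0.4634 0.3312 0.116 ] head 29.3 -> xyz [-0.013 -0.014  1.701] w [ 0.006 -0.005  0.008] j6 -0.1 t 18.1 F [-0.6  0.2  1.3] width 91.2
```

>>> servo_tool --increments '[{"x":0,"y":0,"z":1,"wx":0,"wy":0,"wz":0},{"x":0,"y":0,"z":1.7,"wx":0,"wy":0,"wz":0},{"x":0,"y":0,"z":1.7,"wx":0,"wy":0,"wz":0}]'

```text
time_s: 18.5
tcp_pos: [0.4625, 0.3317, 0.0648]
orientation: [-0.001, 0.505, 0.863, 0.0]
force: [-0.4, -0.1, 0.5]
width: 0.0918
```

>>> servo_tool --increments '[{"x":0,"y":0,"z":0,"wx":0,"wy":0,"wz":0},{"x":0,"y":0,"z":0,"wx":0,"wy":0,"wz":0},{"x":0,"y":0,"z":0,"wx":0,"wy":0,"wz":0},{"x":0,"y":0,"z":0,"wx":0,"wy":0,"wz":0},{"x":0,"y":0,"z":0,"wx":0,"wy":0,"wz":0}]' --hand 50

```text
time_s: 19.12
tcp_pos: [0.4624, 0.3317, 0.0655]
orientation: [-0.001, 0.505, 0.863, -0.0]
force: [-2.5, -1.9, 6.3]
width: 0.0594
```

>>> servo_tool --increments '[{"x":0,"y":0,"z":0,"wx":0,"wy":0,"wz":0.12},{"x":0,"y":0,"z":0,"wx":0,"wy":0,"wz":0.12},{"x":0,"y":0,"z":0,"wx":0,"wy":0,"wz":0.12},{"x":0,"y":0,"z":0,"wx":0,"wy":0,"wz":0.12}]'

```text
time_s: 19.62
tcp_pos: [0.4625, 0.3317, 0.0655]
orientation: [-0.001, 0.514, 0.858, -0.0]
force: [-1.6, -0.8, 1.7]
width: 0.0592
```

```bash
python3 - <<'E' 2>/dev/null
from h import *
plan(.4632,.3307,.065,28)
E
```

```text
pos [0.4625 0.3317 0.0655] head 28.2 -> xyz [-0.04   0.007  0.017] w [-0.004 -0.006  0.015] j6 -0.08 t 19.6 F [-1.6 -0.8  1.7] width 59.2
```

>>> servo_tool --increments '[{"x":0,"y":0,"z":0,"wx":0,"wy":0,"wz":0},{"x":0,"y":0,"z":0,"wx":0,"wy":0,"wz":0},{"x":0,"y":0,"z":0,"wx":0,"wy":0,"wz":0},{"x":0,"y":0,"z":0,"wx":0,"wy":0,"wz":0}]' --hand 91.5

```text
time_s: 20.12
tcp_pos: [0.4625, 0.3317, 0.0655]
orientation: [-0.001, 0.514, 0.858, -0.0]
force: [-0.1, 0.9, 0.5]
width: 0.0916
```

>>> servo_tool --increments '[{"x":0,"y":0,"z":-1,"wx":0,"wy":0,"wz":0},{"x":0,"y":0,"z":-2.5,"wx":0,"wy":0,"wz":0},{"x":0,"y":0,"z":-4,"wx":0,"wy":0,"wz":0},{"x":0,"y":0,"z":-4,"wx":0,"wy":0,"wz":0}]'

```text
time_s: 20.62
tcp_pos: [0.4653, 0.3329, 0.1902]
orientation: [0.002, 0.514, 0.858, 0.004]
force: [0.2, 0.1, -0.5]
width: 0.0913
```

```bash
python3 - <<'E' 2>/dev/null
from h import *
plan(.627,-.299,.18,76)
E
```

```text
pos [0.4653 0.3329 0.1902] head 28.2 -> xyz [-21.113  -5.191   0.292] w [ 0.046  0.019 -4.784] j6 -0.08 t 20.6 F [ 0.2  0.1 -0.5] width 91.3
```

>>> servo_tool --increments '[{"x":-1.2,"y":-0.3,"z":0,"wx":0,"wy":0,"wz":-0.4},{"x":-3,"y":-0.7,"z":0,"wx":0,"wy":0,"wz":-0.9},{"x":-4.9,"y":-1.2,"z":0,"wx":0,"wy":0,"wz":-1.4},{"x":-6.8,"y":-1.7,"z":0,"wx":0,"wy":0,"wz":-1.9},{"x":-8.7,"y":-2.1,"z":0,"wx":0,"wy":0,"wz":-2.4},{"x":-10.6,"y":-2.6,"z":0,"wx":0,"wy":0,"wz":-2.9},{"x":-12.5,"y":-3.1,"z":0,"wx":0,"wy":0,"wz":-3.4},{"x":-14.4,"y":-3.5,"z":0,"wx":0,"wy":0,"wz":-3.9},{"x":-16.3,"y":-4,"z":0,"wx":0,"wy":0,"wz":-4.4},{"x":-18.2,"y":-4.5,"z":0,"wx":0,"wy":0,"wz":-4.78},{"x":-20,"y":-4.9,"z":0.2,"wx":0,"wy":0,"wz":-4.78},{"x":-21.1,"y":-5.2,"z":0.3,"wx":0.03,"wy":0.02,"wz":-4.78}]'

```text
time_s: 22.12
tcp_pos: [0.6258, -0.3011, 0.1773]
orientation: [-0.001, 0.123, 0.992, 0.002]
force: [0.2, -0.1, 0.6]
width: 0.0914
```

```bash
python3 - <<'E' 2>/dev/null
from h import *
t=avg("top",14,"10"); reading(t); read2(t)
plan(.6285,-.2992,.0577,76.2)
E
```

```text
c [0.4658 0.3291] r 0.0455 index [-3.2 -3.2 -3.2 -3.  -2.9 -2.8 -2.7] -3.0 ten-phase 2.76 zero dip -43.33 min/2nd -18.1 reading 40.33 by ticks 4.24
c [0.4658 0.3287] tick phase 7.22 index [-2.8 -2.9 -2.8 -2.7 -2.5 -2.4 -2.4] -2.65 reading mod10 0.13 res 0.15 wts 203.0 310.0
pos [ 0.6266 -0.2985  0.1799] head 76.0 -> xyz [-0.063 -0.019  4.074] w [ 0.014  0.006 -0.021] j6 -1.95 t 22.8 F [-0.2 -0.5 -0. ] width 91.7
```

The reading is now 40.1–40.3°. I'll fetch the cap.

>>> servo_tool --increments '[{"x":-0.06,"y":0,"z":1.5,"wx":0,"wy":0,"wz":0},{"x":-0.06,"y":0,"z":3,"wx":0,"wy":0,"wz":0},{"x":-0.06,"y":-0.02,"z":4.03,"wx":0,"wy":0,"wz":0},{"x":-0.06,"y":-0.02,"z":4.03,"wx":0,"wy":0,"wz":0}]' --hand 50

```text
time_s: 23.32
tcp_pos: [0.6279, -0.299, 0.0577]
orientation: [-0.0, 0.122, 0.993, 0.001]
force: [-0.6, 0.9, 0.4]
width: 0.0534
```

>>> servo_tool --increments '[{"x":0,"y":0,"z":0,"wx":0,"wy":0,"wz":0},{"x":0,"y":0,"z":0,"wx":0,"wy":0,"wz":0},{"x":0,"y":0,"z":0,"wx":0,"wy":0,"wz":0},{"x":0,"y":0,"z":0,"wx":0,"wy":0,"wz":0},{"x":0,"y":0,"z":0,"wx":0,"wy":0,"wz":0},{"x":0,"y":0,"z":0,"wx":0,"wy":0,"wz":0}]' --hand 5

```text
time_s: 24.08
tcp_pos: [0.628, -0.299, 0.058]
orientation: [0.0, 0.122, 0.993, 0.001]
force: [0.3, -0.2, 0.7]
width: 0.0162
```

>>> servo_tool --increments '[{"x":0,"y":0,"z":-1,"wx":0,"wy":0,"wz":0},{"x":0,"y":0,"z":-2.5,"wx":0,"wy":0,"wz":0},{"x":0,"y":0,"z":-4.2,"wx":0,"wy":0,"wz":0},{"x":0,"y":0,"z":-4.2,"wx":0,"wy":0,"wz":0},{"x":0,"y":0,"z":-4.2,"wx":0,"wy":0,"wz":0}]'

```text
time_s: 24.7
tcp_pos: [0.6275, -0.299, 0.1828]
orientation: [-0.001, 0.122, 0.993, 0.002]
force: [-0.4, 0.5, -1.8]
width: 0.0156
```

```bash
python3 - <<'E' 2>/dev/null
from h import *
s=grab("side","11")
plan(.461,.3293,.183,76.2)
E
```

```text
pos [ 0.627  -0.2987  0.1816] head 76.0 -> xyz [10.437 18.969  0.073] w [ 0.024 -0.021 -0.022] j6 -1.95 t 24.8 F [ 0.1 -1.3 -1.6] width 15.7
```

View pics/side11.png

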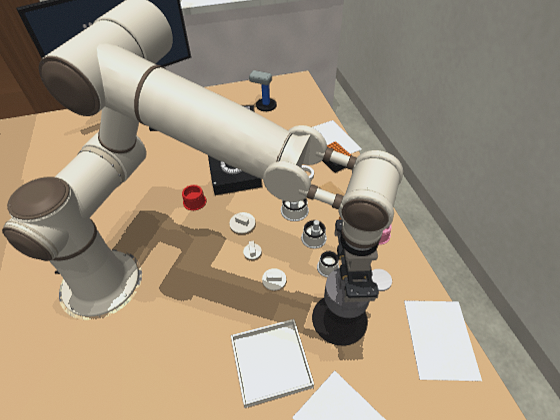

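The cap is held and clear of the mat, at about (348,290). Carrying it back.

>>> servo_tool --increments '[{"x":0.6,"y":1.1,"z":0,"wx":0,"wy":0,"wz":0},{"x":1.5,"y":2.8,"z":0,"wx":0,"wy":0,"wz":0},{"x":2.5,"y":4.5,"z":0,"wx":0,"wy":0,"wz":0},{"x":3.5,"y":6.3,"z":0,"wx":0,"wy":0,"wz":0},{"x":4.5,"y":8.1,"z":0,"wx":0,"wy":0,"wz":0},{"x":5.5,"y":9.9,"z":0,"wx":0,"wy":0,"wz":0},{"x":6.4,"y":11.7,"z":0,"wx":0,"wy":0,"wz":0},{"x":7.3,"y":13.4,"z":0,"wx":0,"wy":0,"wz":0},{"x":8.2,"y":15.1,"z":0,"wx":0,"wy":0,"wz":0},{"x":9.1,"y":16.7,"z":0,"wx":0,"wy":0,"wz":0},{"x":9.9,"y":18,"z":0,"wx":0,"wy":0,"wz":0},{"x":10.44,"y":18.97,"z":0,"wx":0,"wy":0,"wz":0}]'

```text
time_s: 26.25
tcp_pos: [0.4586, 0.3306, 0.1827]
orientation: [-0.004, 0.121, 0.993, 0.001]
force: [-0.3, -0.2, -1.2]
width: 0.0156
```

```bash
python3 - <<'E' 2>/dev/null
from h import *
s=grab("side","12"); crop(s,"cs12",180,90,290,200,5)
plan(.461,.3293,.1055,76.2)
E
```

```text
pos [0.4575 0.3336 0.1828] head 76.2 -> xyz [-0.169 -0.121  2.575] w [ 0.023 -0.049 -0.003] j6 -0.92 t 26.3 F [-2.6  0.8 -0.6] width 15.7
```

View pics/cs12.png

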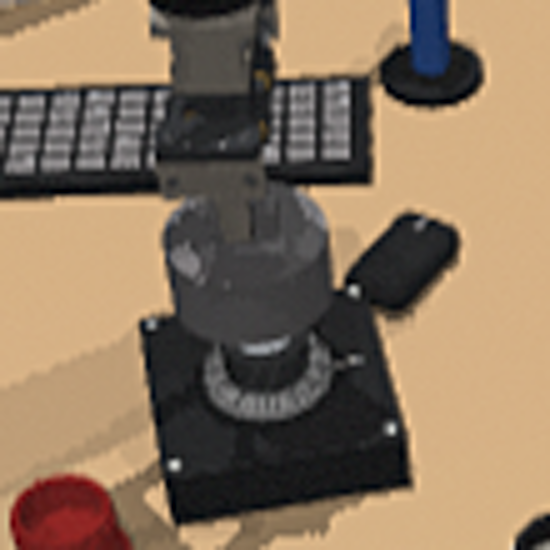

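>>> servo_tool --increments '[{"x":-0.18,"y":-0.12,"z":0.2,"wx":0.02,"wy":-0.05,"wz":0},{"x":-0.18,"y":-0.12,"z":0.8,"wx":0.02,"wy":-0.05,"wz":0},{"x":-0.18,"y":-0.12,"z":1.5,"wx":0.02,"wy":-0.05,"wz":0},{"x":-0.18,"y":-0.12,"z":2.1,"wx":0.02,"wy":-0.05,"wz":0},{"x":-0.18,"y":-0.12,"z":2.1,"wx":0.02,"wy":-0.05,"wz":0}]'

```text
time_s: 26.92
tcp_pos: [0.46, 0.3278, 0.1171]
orientation: [-0.002, 0.121, 0.993, -0.001]
force: [-0.2, -0.6, 0.0]
width: 0.0155
```

```bash
python3 - <<'E' 2>/dev/null
from h import *
s=grab("side","13"); crop(s,"cs13",180,90,290,200,5)
plan(.4615,.3293,.1055,76.2)
E
```

```text
pos [0.4609 0.3284 0.1186] head 76.1 -> xyz [-0.011  0.034  0.437] w [-0.004 -0.008 -0.008] j6 -0.92 t 27.0 F [ 0.7  0.9 -0.8] width 15.6
```

View pics/cs13.png

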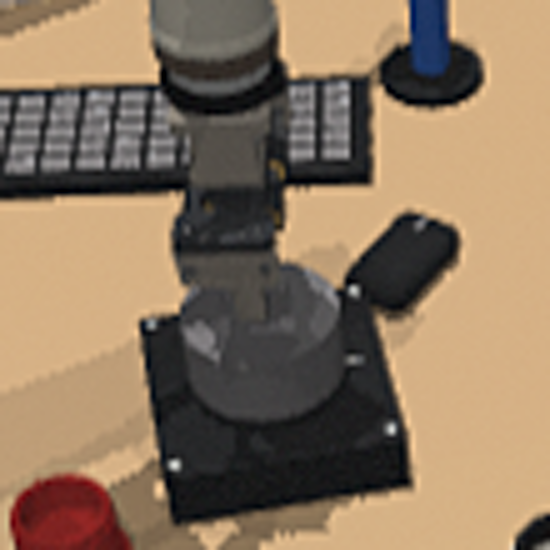

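The cap surrounds the ring. I'm going down the last 13 mm and releasing.

>>> servo_tool --increments '[{"x":0,"y":0.03,"z":0.25,"wx":0,"wy":0,"wz":0},{"x":0,"y":0.03,"z":0.43,"wx":0,"wy":0,"wz":0},{"x":0,"y":0.03,"z":0.45,"wx":0,"wy":0,"wz":0},{"x":0,"y":0.03,"z":0.45,"wx":0,"wy":0,"wz":0}]'

```text
time_s: 27.48
tcp_pos: [0.4615, 0.3294, 0.1059]
orientation: [-0.0, 0.121, 0.993, -0.0]
force: [-1.8, -1.6, 5.1]
width: 0.0158
```

>>> servo_tool --increments '[{"x":0,"y":0,"z":0,"wx":0,"wy":0,"wz":0},{"x":0,"y":0,"z":0,"wx":0,"wy":0,"wz":0},{"x":0,"y":0,"z":0,"wx":0,"wy":0,"wz":0},{"x":0,"y":0,"z":0,"wx":0,"wy":0,"wz":0}]' --hand 50

```text
time_s: 27.98
tcp_pos: [0.4615, 0.3294, 0.1057]
orientation: [-0.0, 0.121, 0.993, -0.0]
force: [0.2, 0.1, -0.6]
width: 0.05
```

>>> servo_tool --increments '[{"x":0,"y":0,"z":-1,"wx":0,"wy":0,"wz":0},{"x":0,"y":0,"z":-2.5,"wx":0,"wy":0,"wz":0},{"x":0,"y":0,"z":-2.5,"wx":0,"wy":0,"wz":0},{"x":0,"y":0,"z":-2.5,"wx":0,"wy":0,"wz":0}]'

```text
time_s: 28.48
tcp_pos: [0.4612, 0.3292, 0.1801]
orientation: [-0.001, 0.121, 0.993, -0.0]
force: [-0.6, -0.0, -0.4]
width: 0.0498
```

```bash
python3 - <<'E' 2>/dev/null
from h import *
plan(.62,.1025,.15,67)
E
```

```text
pos [0.4612 0.3292 0.1801] head 76.1 -> xyz [-6.952 -6.067  1.   ] w [-0.006 -0.007  0.913] j6 -0.92 t 28.5 F [-0.6 -0.  -0.4] width 49.8
```

The cap touched down with 5 N at the same height as at the start. Next, the weight in the large tub.

>>> servo_tool --increments '[{"x":-1.3,"y":-1.1,"z":0,"wx":0,"wy":0,"wz":0.3},{"x":-2.6,"y":-2.3,"z":0,"wx":0,"wy":0,"wz":0.6},{"x":-4,"y":-3.5,"z":0.3,"wx":0,"wy":0,"wz":0.9},{"x":-5.4,"y":-4.7,"z":0.6,"wx":0,"wy":0,"wz":0.9},{"x":-6.95,"y":-6.07,"z":1,"wx":0,"wy":0,"wz":0.9},{"x":-6.95,"y":-6.07,"z":1,"wx":0,"wy":0,"wz":0.9},{"x":-6.95,"y":-6.07,"z":1,"wx":0,"wy":0,"wz":0.9}]' --hand 50

```text
time_s: 29.35
tcp_pos: [0.6187, 0.1028, 0.1483]
orientation: [-0.002, 0.198, 0.98, -0.0]
force: [0.7, 0.6, -0.9]
width: 0.0497
```

```bash
python3 - <<'E' 2>/dev/null
from h import *
plan(.62,.1025,.056,67)
s=grab("side","14"); crop(s,"cs14",230,120,350,240,5)
E
```

```text
pos [0.6187 0.1028 0.1483] head 67.1 -> xyz [-0.056  0.013  3.078] w [-0.01  -0.025  0.01 ] j6 -1.2 t 29.4 F [ 0.7  0.6 -0.9] width 49.7
```

View pics/cs14.png

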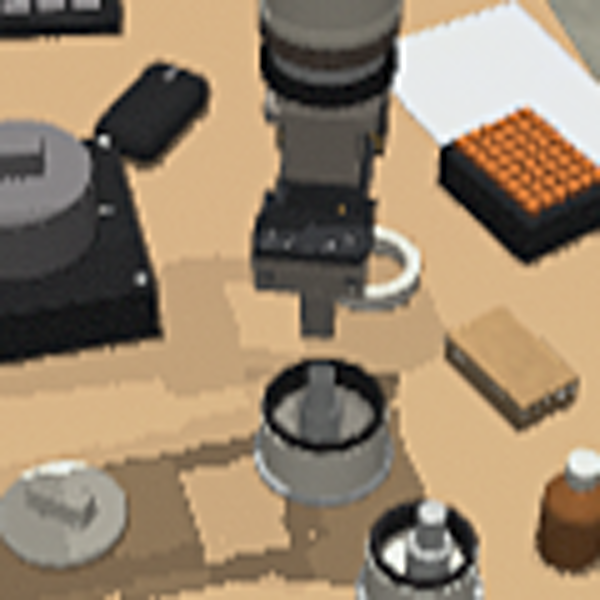

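The finger tip, at crop (318,330), is above the weight at (322,375). Lowering.

>>> servo_tool --increments '[{"x":-0.06,"y":0,"z":1,"wx":0,"wy":0,"wz":0},{"x":-0.06,"y":0,"z":2.2,"wx":0,"wy":-0.02,"wz":0},{"x":-0.06,"y":0,"z":3.05,"wx":0,"wy":-0.02,"wz":0},{"x":-0.06,"y":0,"z":3.05,"wx":0,"wy":-0.02,"wz":0}]'

```text
time_s: 29.9
tcp_pos: [0.6174, 0.1044, 0.0553]
orientation: [-0.003, 0.197, 0.98, -0.001]
force: [0.1, 0.3, -0.1]
width: 0.0503
```

>>> servo_tool --increments '[{"x":0,"y":0,"z":0,"wx":0,"wy":0,"wz":0},{"x":0,"y":0,"z":0,"wx":0,"wy":0,"wz":0},{"x":0,"y":0,"z":0,"wx":0,"wy":0,"wz":0},{"x":0,"y":0,"z":0,"wx":0,"wy":0,"wz":0},{"x":0,"y":0,"z":0,"wx":0,"wy":0,"wz":0}]' --hand 8

```text
time_s: 30.52
tcp_pos: [0.618, 0.1043, 0.0561]
orientation: [-0.002, 0.197, 0.98, -0.001]
force: [-0.4, 0.2, 3.4]
width: 0.0175
```

>>> servo_tool --increments '[{"x":0,"y":0,"z":-0.5,"wx":0,"wy":0,"wz":0},{"x":0,"y":0,"z":-1.5,"wx":0,"wy":0,"wz":0},{"x":0,"y":0,"z":-3,"wx":0,"wy":0,"wz":0},{"x":0,"y":0,"z":-3.4,"wx":0,"wy":0,"wz":0},{"x":0,"y":0,"z":-3.4,"wx":0,"wy":0,"wz":0}]'

```text
time_s: 31.15
tcp_pos: [0.6187, 0.1044, 0.1585]
orientation: [-0.001, 0.197, 0.98, -0.001]
force: [0.0, -0.5, -2.2]
width: 0.0173
```

```bash
python3 - <<'E' 2>/dev/null
from h import *
plan(.455,-.36,.155,67)
s=grab("side","15"); crop(s,"cs15",230,120,350,240,5)
E
```

```text
pos [0.6187 0.1044 0.1585] head 67.3 -> xyz [ -0.945 -16.386   0.148] w [-0.012 -0.014  0.028] j6 -1.2 t 31.1 F [ 0.  -0.5 -2.2] width 17.3
```

View pics/cs15.png

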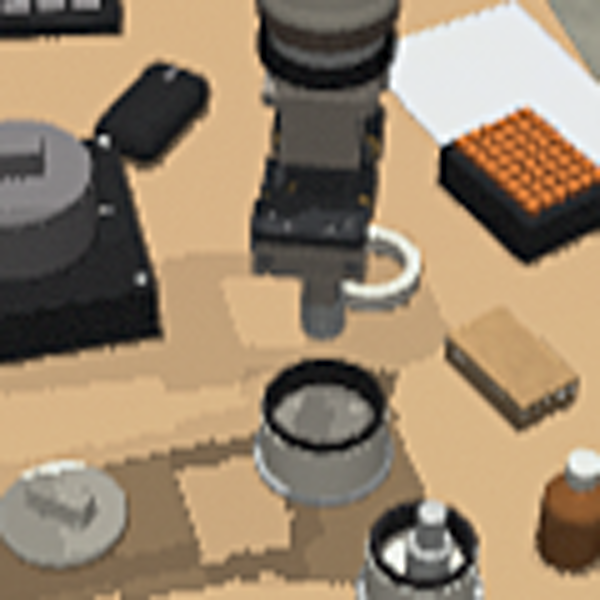

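The weight is held and out of the tub, at crop (322,315). On to the tray.

>>> servo_tool --increments '[{"x":0,"y":-1,"z":0,"wx":0,"wy":0,"wz":0},{"x":-0.1,"y":-2.6,"z":0,"wx":0,"wy":0,"wz":0},{"x":-0.2,"y":-4.3,"z":0,"wx":0,"wy":0,"wz":0},{"x":-0.3,"y":-6,"z":0,"wx":0,"wy":0,"wz":0},{"x":-0.4,"y":-7.7,"z":0,"wx":0,"wy":0,"wz":0},{"x":-0.5,"y":-9.4,"z":0,"wx":0,"wy":0,"wz":0},{"x":-0.6,"y":-11.1,"z":0,"wx":0,"wy":0,"wz":0},{"x":-0.7,"y":-12.8,"z":0,"wx":0,"wy":0,"wz":0},{"x":-0.8,"y":-14.4,"z":0,"wx":0,"wy":0,"wz":0},{"x":-0.9,"y":-15.7,"z":0,"wx":0,"wy":0,"wz":0},{"x":-0.95,"y":-16.4,"z":0.1,"wx":0,"wy":0,"wz":0},{"x":-0.95,"y":-16.4,"z":0.1,"wx":0,"wy":0,"wz":0}]'

```text
time_s: 32.7
tcp_pos: [0.453, -0.3601, 0.1534]
orientation: [-0.004, 0.198, 0.98, 0.0]
force: [0.3, 0.7, -2.0]
width: 0.0173
```

```bash
python3 - <<'E' 2>/dev/null
from h import *
plan(.455,-.36,.0405,67)
s=grab("side","16"); crop(s,"cs16",200,270,360,410,4)
E
```

```text
pos [ 0.453  -0.3601  0.1534] head 67.2 -> xyz [-0.089  0.034  3.763] w [-0.008 -0.046  0.019] j6 -2.05 t 32.7 F [ 0.3  0.7 -2. ] width 17.3
```

View pics/cs16.png

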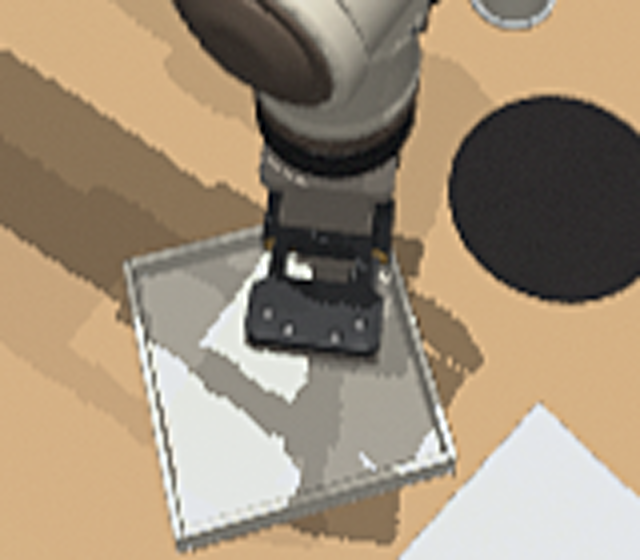

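>>> servo_tool --increments '[{"x":-0.05,"y":0,"z":1,"wx":0,"wy":-0.05,"wz":0},{"x":-0.05,"y":0,"z":2.4,"wx":0,"wy":-0.05,"wz":0},{"x":-0.05,"y":0,"z":3.3,"wx":0,"wy":-0.05,"wz":0},{"x":-0.05,"y":0,"z":3.75,"wx":0,"wy":-0.05,"wz":0},{"x":-0.05,"y":0,"z":3.78,"wx":0,"wy":-0.05,"wz":0},{"x":-0.05,"y":0,"z":3.78,"wx":0,"wy":-0.05,"wz":0}]'

```text
time_s: 33.5
tcp_pos: [0.455, -0.36, 0.0416]
orientation: [0.001, 0.197, 0.98, -0.001]
force: [0.4, 0.2, -0.7]
width: 0.0172
```

>>> servo_tool --increments '[{"x":0,"y":0,"z":0,"wx":0,"wy":0,"wz":0},{"x":0,"y":0,"z":0,"wx":0,"wy":0,"wz":0},{"x":0,"y":0,"z":0,"wx":0,"wy":0,"wz":0},{"x":0,"y":0,"z":0,"wx":0,"wy":0,"wz":0}]' --hand 50

```text
time_s: 34.0
tcp_pos: [0.455, -0.36, 0.0417]
orientation: [0.001, 0.197, 0.98, -0.001]
force: [0.5, 0.2, 0.3]
width: 0.05
```

>>> servo_tool --increments '[{"x":0,"y":0,"z":-1,"wx":0,"wy":0,"wz":0},{"x":0,"y":0,"z":-2.5,"wx":0,"wy":0,"wz":0},{"x":0,"y":0,"z":-4,"wx":0,"wy":0,"wz":0},{"x":0,"y":0,"z":-4,"wx":0,"wy":0,"wz":0}]'

```text
time_s: 34.5
tcp_pos: [0.4567, -0.362, 0.1665]
orientation: [0.005, 0.197, 0.98, -0.004]
force: [-0.1, -0.7, -0.4]
width: 0.0502
```

```bash
python3 - <<'E' 2>/dev/null
from h import *
plan(.6502,-.0243,.15,67)
E
```

```text
pos [ 0.4567 -0.362   0.1665] head 67.3 -> xyz [-1.599 12.876  0.483] w [-0.037  0.063  0.029] j6 -2.05 t 34.5 F [-0.1 -0.7 -0.4] width 50.2
```

>>> servo_tool --increments '[{"x":-0.1,"y":1,"z":0,"wx":0,"wy":0.06,"wz":0},{"x":-0.3,"y":2.6,"z":0,"wx":0,"wy":0.06,"wz":0},{"x":-0.5,"y":4.3,"z":0,"wx":0,"wy":0.06,"wz":0},{"x":-0.7,"y":6,"z":0,"wx":0,"wy":0.06,"wz":0},{"x":-0.9,"y":7.7,"z":0,"wx":0,"wy":0.06,"wz":0},{"x":-1.2,"y":9.4,"z":0.1,"wx":0,"wy":0.06,"wz":0},{"x":-1.4,"y":11.2,"z":0.3,"wx":0,"wy":0.06,"wz":0},{"x":-1.6,"y":12.9,"z":0.5,"wx":-0.03,"wy":0.06,"wz":0},{"x":-1.6,"y":12.9,"z":0.5,"wx":-0.03,"wy":0.06,"wz":0},{"x":-1.6,"y":12.9,"z":0.5,"wx":-0.03,"wy":0.06,"wz":0},{"x":-1.6,"y":12.9,"z":0.5,"wx":-0.03,"wy":0.06,"wz":0}]'

```text
time_s: 35.88
tcp_pos: [0.65, -0.025, 0.1493]
orientation: [-0.0, 0.198, 0.98, -0.001]
force: [-0.5, 0.2, -0.2]
width: 0.0502
```

```bash
python3 - <<'E' 2>/dev/null
from h import *
plan(.6502,-.0243,.056,67)
s=grab("side","17"); crop(s,"cs17",230,140,380,290,4)
W=cloud(s)
k=(np.hypot(W[...,0]-.646,W[...,1]+.024)<.027)&(W[...,2]>.07)&(W[...,2]<.09); print(len(W[k]))
E
```

```text
pos [ 0.65   -0.025   0.1493] head 67.2 -> xyz [0.004 0.028 3.111] w [-0.009  0.001  0.02 ] j6 -1.4 t 35.9 F [-0.5  0.2 -0.2] width 50.2
31
```

View pics/cs17.png

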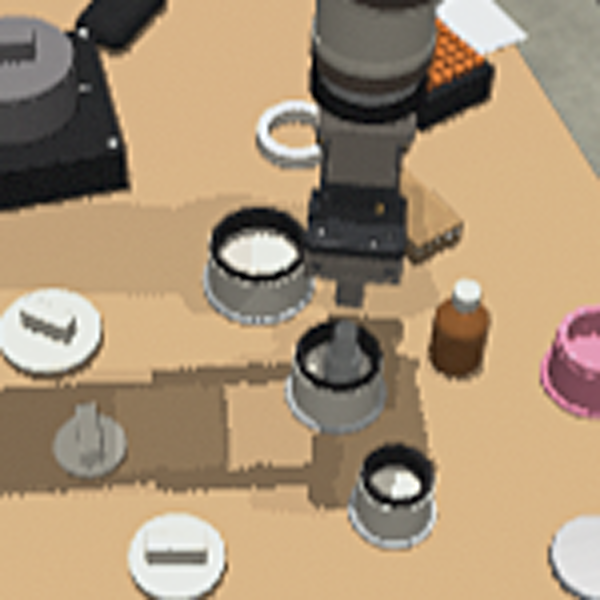

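View pics/side17.png

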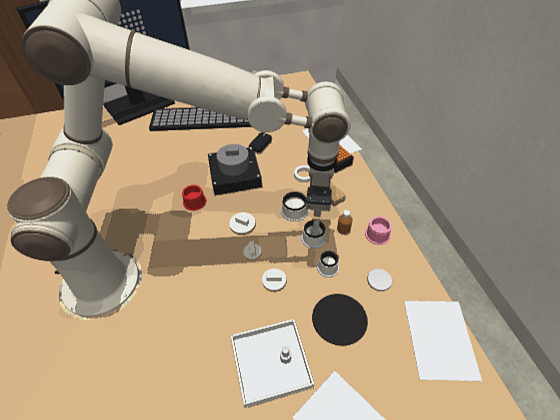

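The first weight stands in the tray at (286,355), and the fingers are over the medium tub's weight. Lowering.

>>> servo_tool --increments '[{"x":0,"y":0.02,"z":1,"wx":0,"wy":0,"wz":0},{"x":0,"y":0.02,"z":2.2,"wx":0,"wy":0,"wz":0},{"x":0,"y":0.02,"z":3.1,"wx":0,"wy":0,"wz":0},{"x":0,"y":0.02,"z":3.1,"wx":0,"wy":0,"wz":0}]'

```text
time_s: 36.42
tcp_pos: [0.6484, -0.0252, 0.0544]
orientation: [-0.002, 0.198, 0.98, -0.001]
force: [-0.2, -0.0, -0.4]
width: 0.0502
```

>>> servo_tool --increments '[{"x":0,"y":0,"z":0,"wx":0,"wy":0,"wz":0},{"x":0,"y":0,"z":0,"wx":0,"wy":0,"wz":0},{"x":0,"y":0,"z":0,"wx":0,"wy":0,"wz":0},{"x":0,"y":0,"z":0,"wx":0,"wy":0,"wz":0},{"x":0,"y":0,"z":0,"wx":0,"wy":0,"wz":0}]' --hand 8

```text
time_s: 37.05
tcp_pos: [0.6491, -0.0252, 0.0554]
orientation: [-0.001, 0.198, 0.98, -0.001]
force: [-0.2, 0.8, 3.4]
width: 0.0173
```

>>> servo_tool --increments '[{"x":0,"y":0,"z":-0.5,"wx":0,"wy":0,"wz":0},{"x":0,"y":0,"z":-1.5,"wx":0,"wy":0,"wz":0},{"x":0,"y":0,"z":-3,"wx":0,"wy":0,"wz":0},{"x":0,"y":0,"z":-3.4,"wx":0,"wy":0,"wz":0},{"x":0,"y":0,"z":-3.4,"wx":0,"wy":0,"wz":0}]'

```text
time_s: 37.67
tcp_pos: [0.6496, -0.0252, 0.1577]
orientation: [-0.001, 0.198, 0.98, -0.001]
force: [-0.9, 0.4, -2.2]
width: 0.0175
```

```bash
python3 - <<'E' 2>/dev/null
from h import *
plan(.385,-.36,.155,67)
s=grab("side","18"); crop(s,"cs18",260,160,360,260,5)
E
```

```text
pos [ 0.6496 -0.0252  0.1577] head 67.1 -> xyz [  3.784 -13.71    0.119] w [-0.01  -0.008  0.011] j6 -1.39 t 37.7 F [-0.9  0.4 -2.2] width 17.5
```

View pics/cs18.png

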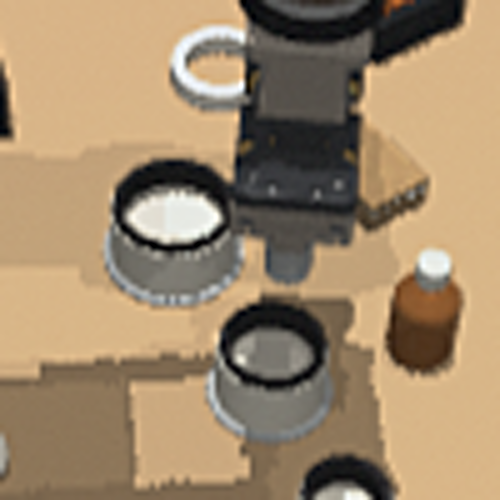

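Held. Taking it to the tray, clear of the first weight.

>>> servo_tool --increments '[{"x":0.3,"y":-1,"z":0,"wx":0,"wy":0,"wz":0},{"x":0.7,"y":-2.6,"z":0,"wx":0,"wy":0,"wz":0},{"x":1.2,"y":-4.3,"z":0,"wx":0,"wy":0,"wz":0},{"x":1.7,"y":-6,"z":0,"wx":0,"wy":0,"wz":0},{"x":2.1,"y":-7.7,"z":0,"wx":0,"wy":0,"wz":0},{"x":2.6,"y":-9.4,"z":0,"wx":0,"wy":0,"wz":0},{"x":3,"y":-11,"z":0,"wx":0,"wy":0,"wz":0},{"x":3.4,"y":-12.4,"z":0,"wx":0,"wy":0,"wz":0},{"x":3.78,"y":-13.7,"z":0.1,"wx":0,"wy":0,"wz":0},{"x":3.78,"y":-13.7,"z":0.1,"wx":0,"wy":0,"wz":0},{"x":3.78,"y":-13.7,"z":0.1,"wx":0,"wy":0,"wz":0}]'

```text
time_s: 39.1
tcp_pos: [0.3839, -0.3583, 0.1528]
orientation: [-0.003, 0.199, 0.98, 0.001]
force: [0.9, 0.1, -2.1]
width: 0.0172
```

```bash
python3 - <<'E' 2>/dev/null
from h import *
plan(.385,-.36,.0395,67)
s=grab("side","19"); crop(s,"cs19",200,270,360,410,4)
E
```

```text
pos [ 0.3839 -0.3583  0.1528] head 67.1 -> xyz [-0.081 -0.037  3.775] w [-0.001 -0.038  0.01 ] j6 -2.15 t 39.1 F [ 0.9  0.1 -2.1] width 17.2
```

View pics/cs19.png

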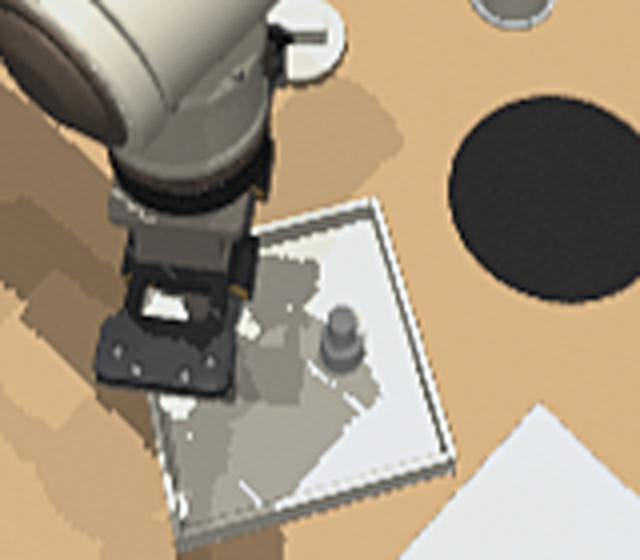

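>>> servo_tool --increments '[{"x":-0.08,"y":-0.04,"z":1,"wx":0,"wy":-0.04,"wz":0},{"x":-0.08,"y":-0.04,"z":2.4,"wx":0,"wy":-0.04,"wz":0},{"x":-0.08,"y":-0.04,"z":3.3,"wx":0,"wy":-0.04,"wz":0},{"x":-0.08,"y":-0.04,"z":3.75,"wx":0,"wy":-0.04,"wz":0},{"x":-0.08,"y":-0.04,"z":3.78,"wx":0,"wy":-0.04,"wz":0},{"x":-0.08,"y":-0.04,"z":3.78,"wx":0,"wy":-0.04,"wz":0}]'

```text
time_s: 39.9
tcp_pos: [0.3861, -0.3606, 0.0408]
orientation: [0.001, 0.198, 0.98, -0.001]
force: [0.9, -0.1, -1.9]
width: 0.0171
```

>>> servo_tool --increments '[{"x":0,"y":0,"z":0,"wx":0,"wy":0,"wz":0},{"x":0,"y":0,"z":0,"wx":0,"wy":0,"wz":0},{"x":0,"y":0,"z":0,"wx":0,"wy":0,"wz":0},{"x":0,"y":0,"z":0,"wx":0,"wy":0,"wz":0}]' --hand 50

```text
time_s: 40.4
tcp_pos: [0.3861, -0.3607, 0.041]
orientation: [0.001, 0.198, 0.98, -0.001]
force: [0.1, 0.0, -0.8]
width: 0.0497
```

>>> servo_tool --increments '[{"x":0,"y":0,"z":-1,"wx":0,"wy":0,"wz":0},{"x":0,"y":0,"z":-2.5,"wx":0,"wy":0,"wz":0},{"x":0,"y":0,"z":-4,"wx":0,"wy":0,"wz":0},{"x":0,"y":0,"z":-4,"wx":0,"wy":0,"wz":0}]'

```text
time_s: 40.9
tcp_pos: [0.3876, -0.3628, 0.1653]
orientation: [0.004, 0.198, 0.98, -0.004]
force: [-0.2, -0.6, 0.5]
width: 0.05
```

```bash
python3 - <<'E' 2>/dev/null
from h import *
t=grab("top","20");s=grab("side","20")
plan(.487,-.138,.12,67)
E
```

```text
pos [ 0.3858 -0.3603  0.1607] head 67.2 -> xyz [-0.23   8.141  1.343] w [-0.01   0.015  0.017] j6 -2.15 t 41.0 F [-0.9  0.5 -0.3] width 50.2
```

View pics/top20.png

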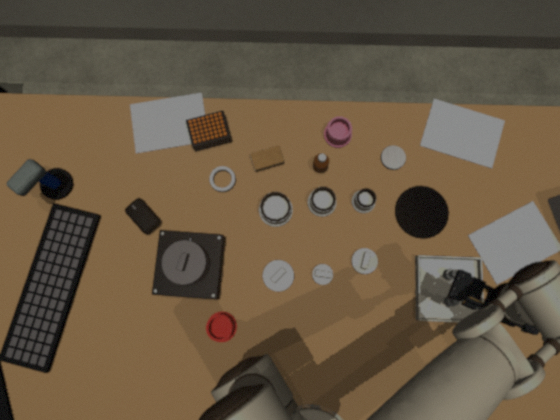

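View pics/side20.png

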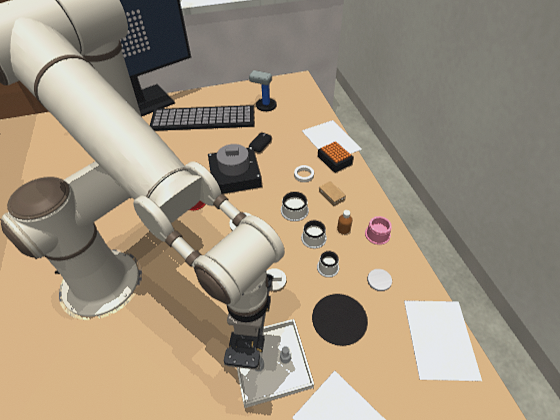

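Both weights are in the tray, the cap is on and the lids haven't moved. The medium lid is at top (365,261), so I'll take that first.

```bash
python3 - <<'E' 2>/dev/null
from h import *
plan(.4869,-.1378,.10,74.9)
E
```

```text
pos [ 0.3858 -0.3603  0.1607] head 67.2 -> xyz [-0.223  8.147  2.009] w [-0.011  0.014 -0.773] j6 -2.15 t 41.0 F [-0.9  0.5 -0.3] width 50.2
```

>>> servo_tool --increments '[{"x":-0.05,"y":1.5,"z":0,"wx":0,"wy":0,"wz":-0.3},{"x":-0.1,"y":3.2,"z":0,"wx":0,"wy":0,"wz":-0.6},{"x":-0.15,"y":4.9,"z":0.3,"wx":0,"wy":0,"wz":-0.77},{"x":-0.2,"y":6.6,"z":1,"wx":0,"wy":0.02,"wz":-0.77},{"x":-0.22,"y":8.15,"z":2,"wx":0,"wy":0.02,"wz":-0.77},{"x":-0.22,"y":8.15,"z":2,"wx":0,"wy":0.02,"wz":-0.77},{"x":-0.22,"y":8.15,"z":2,"wx":0,"wy":0.02,"wz":-0.77}]'

```text
time_s: 41.88
tcp_pos: [0.4861, -0.1378, 0.0994]
orientation: [-0.002, 0.131, 0.991, -0.001]
force: [0.7, -0.6, -0.3]
width: 0.0499
```

```bash
python3 - <<'E' 2>/dev/null
from h import *
plan(.4869,-.1378,.0175,74.9)
s=grab("side","21"); crop(s,"cs21",220,190,340,310,5)
E
```

```text
pos [ 0.4861 -0.1378  0.0994] head 74.9 -> xyz [-0.034  0.011  2.729] w [-0.011 -0.017 -0.001] j6 -1.82 t 41.9 F [ 0.7 -0.6 -0.3] width 49.9
```

View pics/cs21.png

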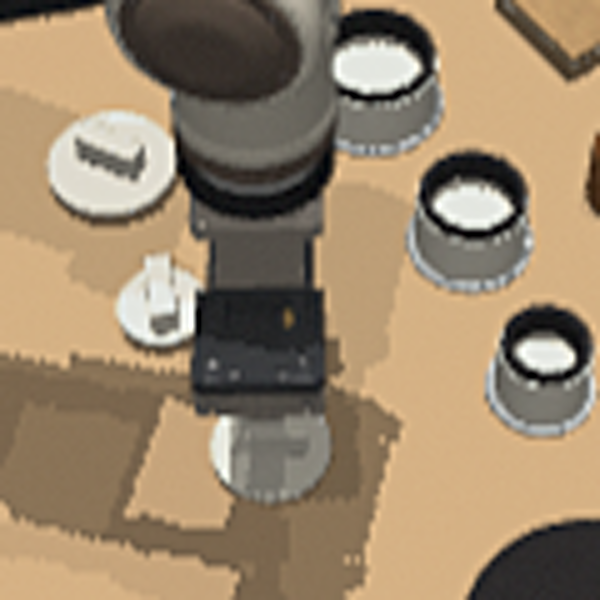

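>>> servo_tool --increments '[{"x":-0.07,"y":0,"z":1,"wx":0,"wy":0,"wz":0},{"x":-0.07,"y":0,"z":2.2,"wx":0,"wy":-0.02,"wz":0},{"x":-0.07,"y":0,"z":2.7,"wx":0,"wy":-0.02,"wz":0},{"x":-0.07,"y":0,"z":2.7,"wx":0,"wy":-0.02,"wz":0}]'

```text
time_s: 42.42
tcp_pos: [0.4879, -0.1398, 0.0189]
orientation: [0.0, 0.133, 0.991, -0.001]
force: [0.4, 0.4, -0.5]
width: 0.0502
```

>>> servo_tool --increments '[{"x":0,"y":0,"z":0,"wx":0,"wy":0,"wz":0},{"x":0,"y":0,"z":0,"wx":0,"wy":0,"wz":0},{"x":0,"y":0,"z":0,"wx":0,"wy":0,"wz":0},{"x":0,"y":0,"z":0,"wx":0,"wy":0,"wz":0},{"x":0,"y":0,"z":0,"wx":0,"wy":0,"wz":0}]' --hand 5

```text
time_s: 43.05
tcp_pos: [0.4884, -0.1399, 0.0194]
orientation: [0.001, 0.133, 0.991, -0.001]
force: [-0.7, 1.0, 3.4]
width: 0.0157
```

>>> servo_tool --increments '[{"x":0,"y":0,"z":-0.5,"wx":0,"wy":0,"wz":0},{"x":0,"y":0,"z":-1.5,"wx":0,"wy":0,"wz":0},{"x":0,"y":0,"z":-2.7,"wx":0,"wy":0,"wz":0},{"x":0,"y":0,"z":-2.7,"wx":0,"wy":0,"wz":0},{"x":0,"y":0,"z":-2.7,"wx":0,"wy":0,"wz":0}]'

```text
time_s: 43.68
tcp_pos: [0.4878, -0.1394, 0.1]
orientation: [0.0, 0.133, 0.991, -0.001]
force: [0.5, 1.0, -1.0]
width: 0.0155
```

```bash
python3 - <<'E' 2>/dev/null
from h import *
plan(.6473,-.0231,.098,74.9)
s=grab("side","22"); crop(s,"cs22",220,170,340,290,5)
E
```

```text
pos [ 0.4878 -0.1394  0.1   ] head 74.8 -> xyz [-4.111  5.139  0.061] w [-0.011  0.005 -0.014] j6 -1.82 t 43.7 F [ 0.5  1.  -1. ] width 15.5
```

View pics/cs22.png

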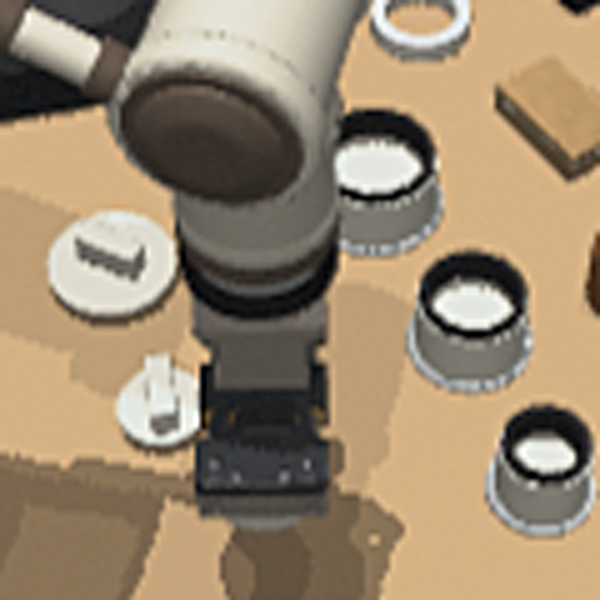

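The lid is held, with its centre about 2 mm short of the TCP along the bar, and I'll allow for that. Moving over the medium tub.

```bash
python3 - <<'E' 2>/dev/null
from h import *
plan(.6492,-.0236,.10,74.9)
E
```

```text
pos [ 0.4874 -0.1391  0.0993] head 74.8 -> xyz [-4.193  5.134 -0.032] w [-0.009 -0.003 -0.014] j6 -1.82 t 43.7 F [ 0.2  0.5 -0.7] width 15.9
```

>>> servo_tool --increments '[{"x":-0.6,"y":0.7,"z":-0.2,"wx":0,"wy":0,"wz":0},{"x":-1.5,"y":1.8,"z":-0.2,"wx":0,"wy":0,"wz":0},{"x":-2.4,"y":3,"z":-0.2,"wx":0,"wy":0,"wz":0},{"x":-3.3,"y":4.1,"z":-0.1,"wx":0,"wy":0,"wz":0},{"x":-4.19,"y":5.13,"z":0,"wx":0,"wy":0,"wz":0},{"x":-4.19,"y":5.13,"z":0.3,"wx":0,"wy":0,"wz":0},{"x":-4.19,"y":5.13,"z":0.6,"wx":0,"wy":0,"wz":0},{"x":-4.19,"y":5.13,"z":0.6,"wx":0,"wy":0,"wz":0}]'

```text
time_s: 44.72
tcp_pos: [0.6469, -0.0243, 0.0791]
orientation: [-0.002, 0.133, 0.991, -0.001]
force: [0.6, -0.4, -0.3]
width: 0.0158
```

```bash
python3 - <<'E' 2>/dev/null
from h import *
plan(.6492,-.0236,.078,74.9)
s=avg("side",3,"23");t=avg("top",6,"23"); crop(s,"cs23",270,170,370,270,6); crop(t,"ct23",285,160,365,240,7)
E
```

```text
pos [ 0.6469 -0.0243  0.0791] head 74.7 -> xyz [-0.067  0.042  0.036] w [-0.011 -0.026 -0.02 ] j6 -1.53 t 44.7 F [ 0.6 -0.4 -0.3] width 15.8
```

View pics/cs23.png

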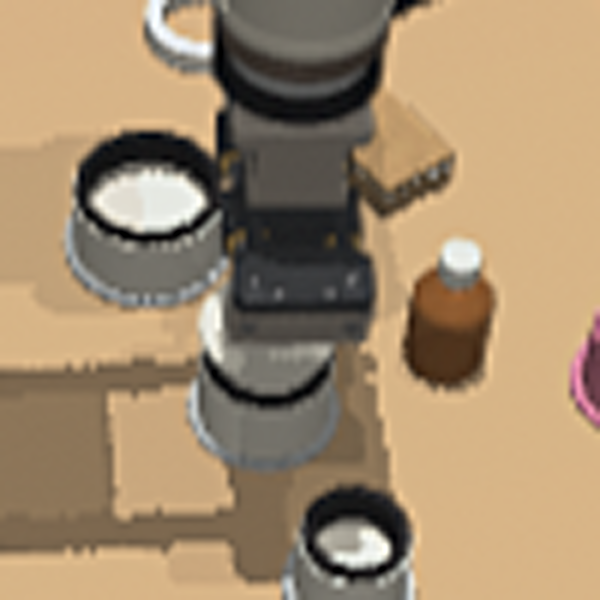

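View pics/ct23.png

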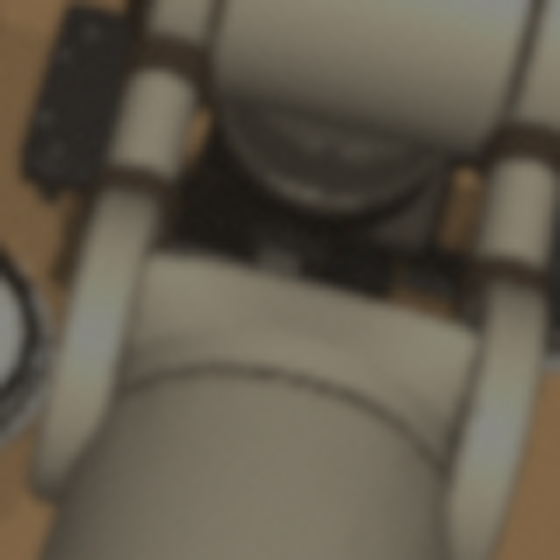

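The top view is blocked by the wrist. In the side view the lid is over the sleeve, at crop (268,340) over (266,365). I'll correct the 2 mm and lower while watching the force.

>>> servo_tool --increments '[{"x":-0.07,"y":0.04,"z":0,"wx":0,"wy":-0.03,"wz":0},{"x":-0.07,"y":0.04,"z":0,"wx":0,"wy":-0.03,"wz":0},{"x":-0.07,"y":0.04,"z":0.15,"wx":0,"wy":-0.03,"wz":0},{"x":-0.07,"y":0.04,"z":0.15,"wx":0,"wy":-0.03,"wz":0}]'

```text
time_s: 45.68
tcp_pos: [0.651, -0.0231, 0.0761]
orientation: [0.002, 0.133, 0.991, -0.001]
force: [0.7, -0.5, -0.7]
width: 0.0158
```

```bash
python3 - <<'E' 2>/dev/null
from h import *
plan(.6492,-.0236,.062,74.9)
E
```

```text
pos [ 0.651  -0.0231  0.0761] head 74.8 -> xyz [ 0.057 -0.031  0.471] w [-0.009  0.023 -0.014] j6 -1.52 t 45.7 F [ 0.7 -0.5 -0.7] width 15.8
```

>>> servo_tool --increments '[{"x":0.05,"y":-0.03,"z":0,"wx":0,"wy":0.01,"wz":0},{"x":0.05,"y":-0.03,"z":0,"wx":0,"wy":0.01,"wz":0},{"x":0.05,"y":-0.03,"z":0,"wx":0,"wy":0.01,"wz":0}]'

```text
time_s: 46.05
tcp_pos: [0.6494, -0.0236, 0.0762]
orientation: [0.001, 0.133, 0.991, -0.001]
force: [0.1, 0.7, -0.6]
width: 0.0159
```

```bash
python3 - <<'E' 2>/dev/null
from h import *
plan(.6492,-.0236,.062,74.9)
E
```

```text
pos [ 0.6494 -0.0236  0.0762] head 74.8 -> xyz [0.008 0.    0.475] w [-0.009  0.014 -0.015] j6 -1.53 t 46.0 F [ 0.1  0.7 -0.6] width 15.9
```

>>> servo_tool --increments '[{"x":0,"y":0,"z":0.15,"wx":0,"wy":0,"wz":0},{"x":0,"y":0,"z":0.3,"wx":0,"wy":0,"wz":0},{"x":0,"y":0,"z":0.42,"wx":0,"wy":0,"wz":0},{"x":0,"y":0,"z":0.42,"wx":0,"wy":0,"wz":0}]'

```text
time_s: 46.55
tcp_pos: [0.6491, -0.0235, 0.063]
orientation: [0.001, 0.133, 0.991, -0.001]
force: [-0.3, 1.3, -0.2]
width: 0.0156
```

```bash
python3 - <<'E' 2>/dev/null
from h import *
plan(.6492,-.0236,.0544,74.9)
s=avg("side",3,"24"); crop(s,"cs24",270,170,370,270,6)
E
```

```text
pos [ 0.6491 -0.0235  0.063 ] head 74.8 -> xyz [-0.005 -0.001  0.287] w [-0.009  0.008 -0.014] j6 -1.53 t 46.5 F [-0.3  1.3 -0.2] width 15.6
```

View pics/cs24.png

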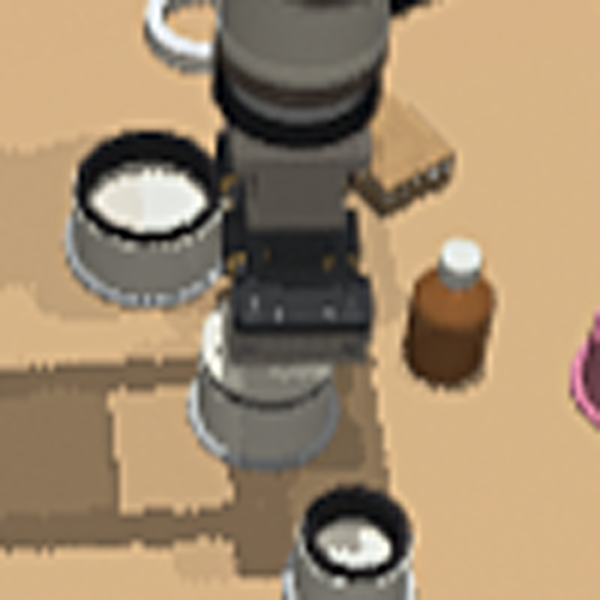

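The plug is in the bore with no force. Now pressing home.

>>> servo_tool --increments '[{"x":0,"y":0,"z":0.12,"wx":0,"wy":0,"wz":0},{"x":0,"y":0,"z":0.22,"wx":0,"wy":0,"wz":0},{"x":0,"y":0,"z":0.32,"wx":0,"wy":0,"wz":0},{"x":0,"y":0,"z":0.32,"wx":0,"wy":0,"wz":0},{"x":0,"y":0,"z":0.32,"wx":0,"wy":0,"wz":0}]'

```text
time_s: 47.32
tcp_pos: [0.65, -0.0237, 0.0548]
orientation: [0.002, 0.133, 0.991, -0.001]
force: [-0.1, 1.9, 5.1]
width: 0.0154
```

>>> servo_tool --increments '[{"x":0.02,"y":0,"z":0.1,"wx":0,"wy":0.02,"wz":0},{"x":0.02,"y":0,"z":0.15,"wx":0,"wy":0.02,"wz":0},{"x":0.02,"y":0,"z":0.15,"wx":0,"wy":0.02,"wz":0}]'

```text
time_s: 47.7
tcp_pos: [0.6503, -0.0237, 0.0543]
orientation: [0.001, 0.132, 0.991, -0.001]
force: [-10.4, 2.1, 23.5]
width: 0.0162
```

It hit the hard stop (23 N) at 0.0543, the expected home height. Releasing.

>>> servo_tool --increments '[{"x":0,"y":0,"z":-0.02,"wx":0,"wy":0,"wz":0},{"x":0,"y":0,"z":-0.02,"wx":0,"wy":0,"wz":0},{"x":0,"y":0,"z":-0.02,"wx":0,"wy":0,"wz":0},{"x":0,"y":0,"z":-0.02,"wx":0,"wy":0,"wz":0}]' --hand 50

```text
time_s: 48.2
tcp_pos: [0.6499, -0.0237, 0.0541]
orientation: [-0.0, 0.132, 0.991, -0.001]
force: [0.3, -0.4, 0.2]
width: 0.0492
```

>>> servo_tool --increments '[{"x":0,"y":0,"z":-1,"wx":0,"wy":0,"wz":0},{"x":0,"y":0,"z":-2.5,"wx":0,"wy":0,"wz":0},{"x":0,"y":0,"z":-3.3,"wx":0,"wy":0,"wz":0},{"x":0,"y":0,"z":-3.3,"wx":0,"wy":0,"wz":0}]'

```text
time_s: 48.7
tcp_pos: [0.6514, -0.0239, 0.1554]
orientation: [0.002, 0.132, 0.991, -0.001]
force: [-0.1, -0.2, -0.2]
width: 0.0501
```

```bash
python3 - <<'E' 2>/dev/null
from h import *
s=grab("side","25");t=grab("top","25"); crop(s,"cs25",210,180,350,300,5)
plan(.4418,.093,.10,45.4)
W=cloud(s)
def reg(w,c,r,lo,hi):
    k=(np.hypot(w[...,0]-c[0],w[...,1]-c[1])<r)&(w[...,2]>lo)&(w[...,2]<hi); return w[k]
for n,c in dict(L=(.44,.093),S=(.447,-.026)).items():
    p=reg(W,c,.06,.026,.05); print(n,len(p),cv2.minAreaRect((p[:,:2]*1000).astype(np.float32)) if len(p)>4 else 0)
p=reg(W,(.645,-.023),.036,.051,.066); print("flange M z",np.percentile(p[:,2],[10,50,90]))
E
```

```text
pos [ 0.6492 -0.0234  0.1517] head 74.8 -> xyz [7.688 1.931 1.732] w [-0.013 -0.006  2.937] j6 -1.53 t 48.8 F [-0.7 -0.1 -0.5] width 50.1
L 79 ((440.4013977050781, 92.31581115722656), (16.543737411499023, 42.83634948730469), 46.33710479736328)
S 74 ((446.951171875, -26.10075569152832), (44.44871520996094, 15.618443489074707), 82.87122344970703)
flange M z [0.05136983 0.05304547 0.06369086]
```

View pics/cs25.png

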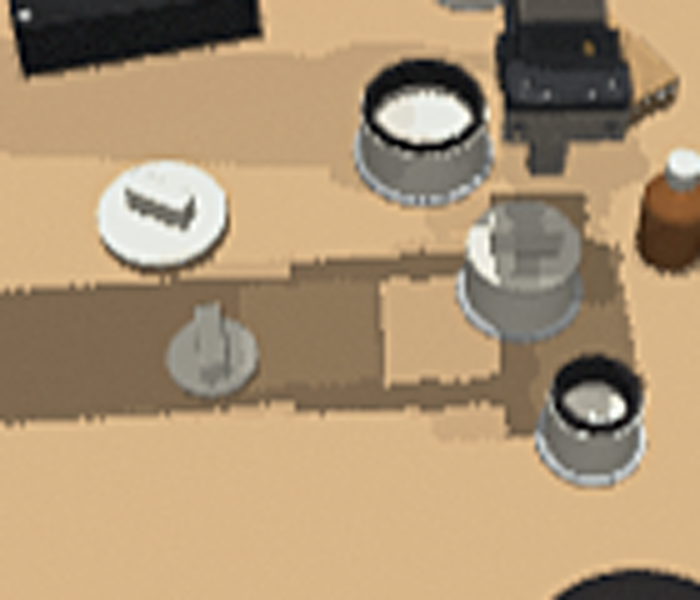

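View pics/top25.png

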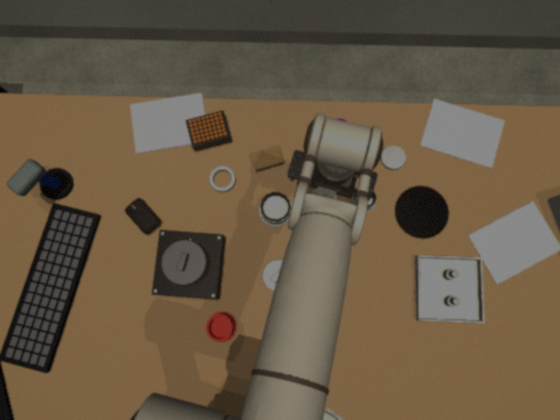

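The medium lid is home with no black sleeve showing, at crop (522,245). Next, the large lid at (165,210).

>>> servo_tool --increments '[{"x":1.3,"y":0.3,"z":0,"wx":0,"wy":0,"wz":0.6},{"x":2.9,"y":0.7,"z":0,"wx":0,"wy":0,"wz":1.2},{"x":4.5,"y":1.1,"z":0.2,"wx":0,"wy":0,"wz":1.8},{"x":6.1,"y":1.5,"z":0.8,"wx":0,"wy":0,"wz":2.4},{"x":7.69,"y":1.93,"z":1.4,"wx":0,"wy":0,"wz":2.9},{"x":7.69,"y":1.93,"z":1.73,"wx":0,"wy":0,"wz":2.9},{"x":7.69,"y":1.93,"z":1.73,"wx":0,"wy":0,"wz":2.9},{"x":7.69,"y":1.93,"z":1.73,"wx":0,"wy":0,"wz":2.9}]'

```text
time_s: 49.8
tcp_pos: [0.4432, 0.0924, 0.1005]
orientation: [-0.0, 0.377, 0.926, -0.001]
force: [0.1, -0.7, -0.2]
width: 0.05
```

```bash
python3 - <<'E' 2>/dev/null
from h import *
s=grab("side","26"); crop(s,"cs26",200,140,320,260,5)
plan(.4418,.093,.0185,45.8)
E
```

```text
pos [0.4433 0.0923 0.1007] head 45.7 -> xyz [ 0.052 -0.014  2.74 ] w [-0.009  0.004 -0.007] j6 -0.86 t 49.9 F [-0.4 -0.7  0.3] width 50.1
```

View pics/cs26.png

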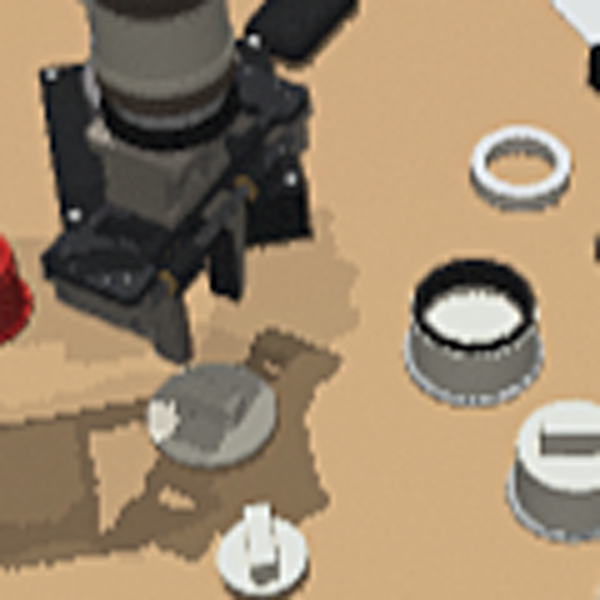

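>>> servo_tool --increments '[{"x":0.04,"y":0,"z":1,"wx":0,"wy":0,"wz":0},{"x":0.04,"y":0,"z":2.2,"wx":0,"wy":0,"wz":0},{"x":0.04,"y":0,"z":2.72,"wx":0,"wy":0,"wz":0},{"x":0.04,"y":0,"z":2.72,"wx":0,"wy":0,"wz":0},{"x":0.04,"y":0,"z":2.72,"wx":0,"wy":0,"wz":0}]'

```text
time_s: 50.48
tcp_pos: [0.4438, 0.0929, 0.0204]
orientation: [0.001, 0.377, 0.926, -0.001]
force: [0.8, -0.3, 0.3]
width: 0.05
```

>>> servo_tool --increments '[{"x":0,"y":0,"z":0,"wx":0,"wy":0,"wz":0},{"x":0,"y":0,"z":0,"wx":0,"wy":0,"wz":0},{"x":0,"y":0,"z":0,"wx":0,"wy":0,"wz":0},{"x":0,"y":0,"z":0,"wx":0,"wy":0,"wz":0},{"x":0,"y":0,"z":0,"wx":0,"wy":0,"wz":0}]' --hand 5

```text
time_s: 51.1
tcp_pos: [0.4438, 0.0929, 0.0206]
orientation: [0.001, 0.377, 0.926, -0.0]
force: [0.1, 0.4, 2.6]
width: 0.0156
```

>>> servo_tool --increments '[{"x":0,"y":0,"z":-0.5,"wx":0,"wy":0,"wz":0},{"x":0,"y":0,"z":-1.5,"wx":0,"wy":0,"wz":0},{"x":0,"y":0,"z":-2.7,"wx":0,"wy":0,"wz":0},{"x":0,"y":0,"z":-2.7,"wx":0,"wy":0,"wz":0},{"x":0,"y":0,"z":-2.7,"wx":0,"wy":0,"wz":0}]'

```text
time_s: 51.72
tcp_pos: [0.4433, 0.0931, 0.1013]
orientation: [0.001, 0.377, 0.926, -0.001]
force: [0.0, -0.3, -1.3]
width: 0.0161
```

```bash
python3 - <<'E' 2>/dev/null
from h import *
s=grab("side","27"); crop(s,"cs27",200,140,320,260,5)
plan(.623,.1048,.10,45.8)
E
```

```text
pos [0.4428 0.0931 0.1007] head 45.7 -> xyz [-4.029  4.472  0.022] w [-0.007  0.007 -0.007] j6 -0.86 t 51.8 F [-0.1  0.5 -1.3] width 15.4
```

View pics/cs27.png

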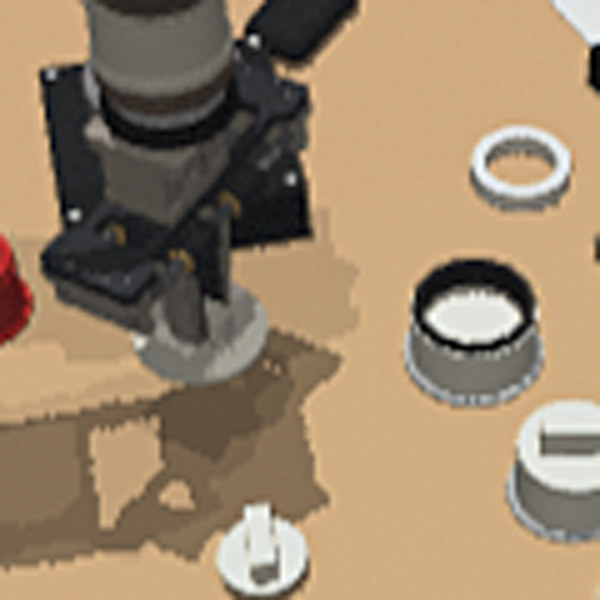

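```bash
python3 - <<'E' 2>/dev/null
from h import *
plan(.6241,.1038,.085,45.8)
E
```

```text
pos [0.4428 0.0931 0.1007] head 45.7 -> xyz [-4.078  4.475  0.522] w [-0.007  0.007 -0.007] j6 -0.86 t 51.8 F [-0.1  0.5 -1.3] width 15.4
```

>>> servo_tool --increments '[{"x":-0.6,"y":0.6,"z":0,"wx":0,"wy":0,"wz":0},{"x":-1.5,"y":1.6,"z":0,"wx":0,"wy":0,"wz":0},{"x":-2.4,"y":2.6,"z":0,"wx":0,"wy":0,"wz":0},{"x":-3.3,"y":3.6,"z":0.1,"wx":0,"wy":0,"wz":0},{"x":-4.08,"y":4.47,"z":0.3,"wx":0,"wy":0,"wz":0},{"x":-4.08,"y":4.47,"z":0.5,"wx":0,"wy":0,"wz":0},{"x":-4.08,"y":4.47,"z":0.6,"wx":0,"wy":0,"wz":0},{"x":-4.08,"y":4.47,"z":0.6,"wx":0,"wy":0,"wz":0}]'

```text
time_s: 52.78
tcp_pos: [0.6225, 0.1037, 0.0818]
orientation: [-0.001, 0.377, 0.926, -0.001]
force: [-0.5, 0.4, -0.3]
width: 0.0157
```

```bash
python3 - <<'E' 2>/dev/null
from h import *
plan(.6241,.1038,.077,45.8)
s=avg("side",3,"28"); crop(s,"cs28",240,140,340,240,6)
E
```

```text
pos [0.6225 0.1037 0.0818] head 45.7 -> xyz [-0.037  0.04   0.159] w [-0.016 -0.002 -0.006] j6 -0.82 t 52.8 F [-0.5  0.4 -0.3] width 15.7
```

View pics/cs28.png

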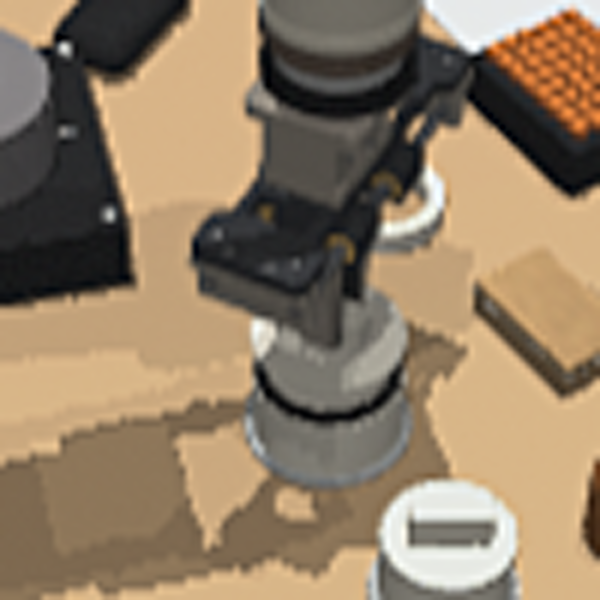

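The lid is nicely over the sleeve, at crop (330,345) over (330,380). Small correction, then down to 0.077.

>>> servo_tool --increments '[{"x":-0.03,"y":0.03,"z":0.1,"wx":0,"wy":0,"wz":0},{"x":-0.03,"y":0.03,"z":0.15,"wx":0,"wy":0,"wz":0},{"x":-0.03,"y":0.03,"z":0.15,"wx":0,"wy":0,"wz":0}]'

```text
time_s: 53.3
tcp_pos: [0.6248, 0.1037, 0.0784]
orientation: [0.0, 0.377, 0.926, -0.001]
force: [-0.5, 0.2, -1.1]
width: 0.0159
```

```bash
python3 - <<'E' 2>/dev/null
from h import *
plan(.6241,.1038,.063,45.8)
E
```

```text
pos [0.6248 0.1037 0.0784] head 45.7 -> xyz [ 0.019 -0.013  0.513] w [-0.007  0.007 -0.007] j6 -0.82 t 53.3 F [-0.5  0.2 -1.1] width 15.9
```

>>> servo_tool --increments '[{"x":0.01,"y":-0.01,"z":0.15,"wx":0,"wy":0,"wz":0},{"x":0.01,"y":-0.01,"z":0.3,"wx":0,"wy":0,"wz":0},{"x":0.01,"y":-0.01,"z":0.45,"wx":0,"wy":0,"wz":0},{"x":0.01,"y":-0.01,"z":0.45,"wx":0,"wy":0,"wz":0}]'

```text
time_s: 53.8
tcp_pos: [0.6238, 0.1037, 0.0641]
orientation: [-0.0, 0.377, 0.926, -0.001]
force: [-0.0, -0.1, -0.8]
width: 0.0158
```

```bash
python3 - <<'E' 2>/dev/null
from h import *
plan(.6241,.1038,.0556,45.8)
E
```

```text
pos [0.6238 0.1037 0.0641] head 45.7 -> xyz [-0.004  0.01   0.283] w [-0.012  0.001 -0.006] j6 -0.82 t 53.8 F [-0.  -0.1 -0.8] width 15.8
```

It slid in freely, so I'm pressing home.

>>> servo_tool --increments '[{"x":0,"y":0,"z":0.12,"wx":0,"wy":0,"wz":0},{"x":0,"y":0,"z":0.22,"wx":0,"wy":0,"wz":0},{"x":0,"y":0,"z":0.32,"wx":0,"wy":0,"wz":0},{"x":0,"y":0,"z":0.32,"wx":0,"wy":0,"wz":0},{"x":0,"y":0,"z":0.32,"wx":0,"wy":0,"wz":0}]'

```text
time_s: 54.42
tcp_pos: [0.6245, 0.1037, 0.0556]
orientation: [0.0, 0.377, 0.926, -0.001]
force: [-1.3, 0.5, 5.4]
width: 0.0157
```

>>> servo_tool --increments '[{"x":0,"y":0,"z":0.1,"wx":0,"wy":0,"wz":0},{"x":0,"y":0,"z":0.15,"wx":0,"wy":0,"wz":0},{"x":0,"y":0,"z":0.15,"wx":0,"wy":0,"wz":0}]'

```text
time_s: 54.8
tcp_pos: [0.6249, 0.1036, 0.0554]
orientation: [0.0, 0.376, 0.926, -0.001]
force: [-12.4, -0.4, 24.7]
width: 0.0156
```

Hard stop at 0.0554, against 0.0556 expected. Releasing.

>>> servo_tool --increments '[{"x":0,"y":0,"z":-0.02,"wx":0,"wy":0,"wz":0},{"x":0,"y":0,"z":-0.02,"wx":0,"wy":0,"wz":0},{"x":0,"y":0,"z":-0.02,"wx":0,"wy":0,"wz":0},{"x":0,"y":0,"z":-0.02,"wx":0,"wy":0,"wz":0}]' --hand 50

```text
time_s: 55.3
tcp_pos: [0.6245, 0.1036, 0.0553]
orientation: [-0.0, 0.376, 0.926, -0.001]
force: [-0.5, 0.6, -0.5]
width: 0.0496
```

>>> servo_tool --increments '[{"x":0,"y":0,"z":-1,"wx":0,"wy":0,"wz":0},{"x":0,"y":0,"z":-2.5,"wx":0,"wy":0,"wz":0},{"x":0,"y":0,"z":-3.3,"wx":0,"wy":0,"wz":0},{"x":0,"y":0,"z":-3.3,"wx":0,"wy":0,"wz":0}]'

```text
time_s: 55.8
tcp_pos: [0.6262, 0.1038, 0.1565]
orientation: [0.002, 0.376, 0.926, -0.0]
force: [-0.2, 0.5, -0.0]
width: 0.05
```

```bash
python3 - <<'E' 2>/dev/null
from h import *
s=grab("side","29");t=grab("top","29"); crop(s,"cs29",210,160,350,290,5)
plan(.4485,-.0256,.10,-7.1)
def reg(w,c,r,lo,hi):
    k=(np.hypot(w[...,0]-c[0],w[...,1]-c[1])<r)&(w[...,2]>lo)&(w[...,2]<hi); return w[k]
for im in(s,t):
    p=reg(cloud(im),(.448,-.026),.08,.026,.05); print(len(p),cv2.minAreaRect((p[:,:2]*1000).astype(np.float32)) if len(p)>4 else 0)
E
```

```text
pos [0.6239 0.1038 0.1529] head 45.8 -> xyz [ 1.18  -7.163  1.79 ] w [-0.021  0.008  5.286] j6 -0.82 t 55.9 F [-0.1 -0.5  0.1] width 50.2
75 ((446.9852294921875, -25.972532272338867), (47.3974723815918, 15.597410202026367), 82.85842895507812)
107 ((451.1737365722656, -26.087112426757812), (43.232608795166016, 15.926331520080566), 82.57756805419922)
```

View pics/cs29.png

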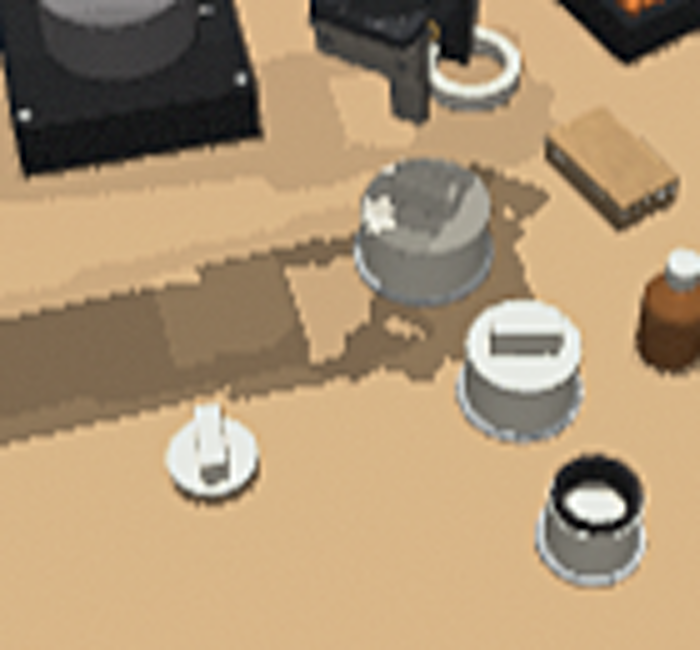

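View pics/top29.png

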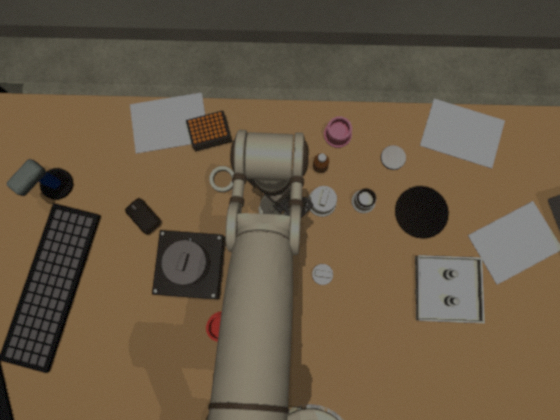

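The large lid is home at crop (425,200). The small lid is unmoved at (212,455), so it's next.

>>> servo_tool --increments '[{"x":0.2,"y":-1,"z":0,"wx":0,"wy":0,"wz":0.8},{"x":0.4,"y":-2.5,"z":0,"wx":0,"wy":0,"wz":1.7},{"x":0.7,"y":-4,"z":0.2,"wx":0,"wy":0,"wz":2.6},{"x":0.9,"y":-5.6,"z":0.6,"wx":0,"wy":0,"wz":3.5},{"x":1.17,"y":-7.17,"z":1.2,"wx":0,"wy":0,"wz":4.4},{"x":1.17,"y":-7.17,"z":1.79,"wx":0,"wy":0,"wz":5.29},{"x":1.17,"y":-7.17,"z":1.79,"wx":0,"wy":0,"wz":5.29},{"x":1.17,"y":-7.17,"z":1.79,"wx":0,"wy":0,"wz":5.29},{"x":1.17,"y":-7.17,"z":1.79,"wx":0,"wy":0,"wz":5.29}]'

```text
time_s: 57.02
tcp_pos: [0.4493, -0.0258, 0.1006]
orientation: [0.0, 0.749, 0.663, -0.002]
force: [-0.0, -0.3, -0.1]
width: 0.0501
```

```bash
python3 - <<'E' 2>/dev/null
from h import *
plan(.449,-.0257,.0185,-7.2)
s=grab("side","30"); crop(s,"cs30",200,180,320,300,5)
E
```

```text
pos [ 0.4493 -0.0258  0.1006] head -7.0 -> xyz [ 0.01  -0.007  2.735] w [-0.009  0.016  0.019] j6 -0.2 t 57.0 F [-0.  -0.3 -0.1] width 50.1
```

View pics/cs30.png

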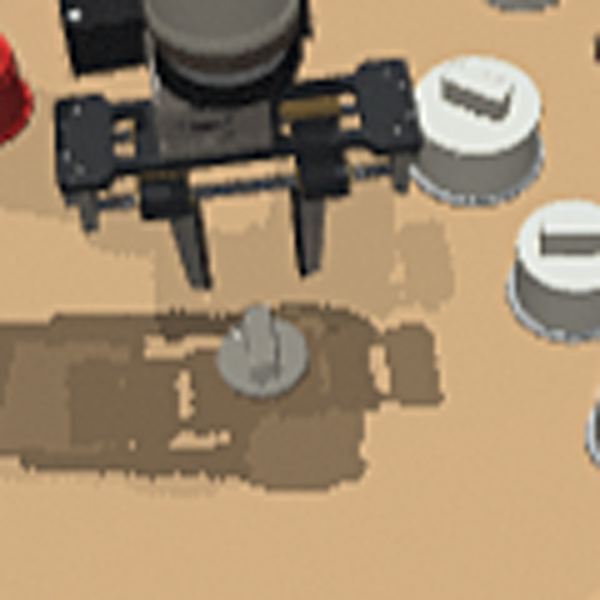

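>>> servo_tool --increments '[{"x":0.01,"y":0,"z":1,"wx":0,"wy":0.01,"wz":0.02},{"x":0.01,"y":0,"z":2.2,"wx":0,"wy":0.01,"wz":0.02},{"x":0.01,"y":0,"z":2.7,"wx":0,"wy":0.01,"wz":0.02},{"x":0.01,"y":0,"z":2.7,"wx":0,"wy":0.01,"wz":0.02},{"x":0.01,"y":0,"z":2.7,"wx":0,"wy":0.01,"wz":0.02}]'

```text
time_s: 57.7
tcp_pos: [0.4504, -0.0261, 0.0208]
orientation: [0.001, 0.75, 0.661, -0.0]
force: [0.2, -0.5, 0.3]
width: 0.0501
```

>>> servo_tool --increments '[{"x":0,"y":0,"z":0,"wx":0,"wy":0,"wz":0},{"x":0,"y":0,"z":0,"wx":0,"wy":0,"wz":0},{"x":0,"y":0,"z":0,"wx":0,"wy":0,"wz":0},{"x":0,"y":0,"z":0,"wx":0,"wy":0,"wz":0},{"x":0,"y":0,"z":0,"wx":0,"wy":0,"wz":0}]' --hand 5

```text
time_s: 58.32
tcp_pos: [0.4504, -0.0261, 0.021]
orientation: [0.001, 0.75, 0.661, -0.0]
force: [0.1, 0.2, 2.6]
width: 0.0154
```

>>> servo_tool --increments '[{"x":0,"y":0,"z":-0.5,"wx":0,"wy":0,"wz":0},{"x":0,"y":0,"z":-1.5,"wx":0,"wy":0,"wz":0},{"x":0,"y":0,"z":-2.7,"wx":0,"wy":0,"wz":0},{"x":0,"y":0,"z":-2.7,"wx":0,"wy":0,"wz":0},{"x":0,"y":0,"z":-2.7,"wx":0,"wy":0,"wz":0}]'

```text
time_s: 58.95
tcp_pos: [0.45, -0.0258, 0.1017]
orientation: [0.001, 0.75, 0.661, -0.0]
force: [0.1, -0.9, -0.5]
width: 0.0157
```

```bash
python3 - <<'E' 2>/dev/null
from h import *
plan(.6529,-.1374,.10,-7.2)
s=grab("side","31"); crop(s,"cs31",200,180,320,300,5)
E
```

```text
pos [ 0.45   -0.0258  0.1017] head -7.2 -> xyz [-2.84   7.175  0.065] w [ 0.002  0.009 -0.001] j6 -0.2 t 59.0 F [ 0.1 -0.9 -0.5] width 15.7
```

View pics/cs31.png

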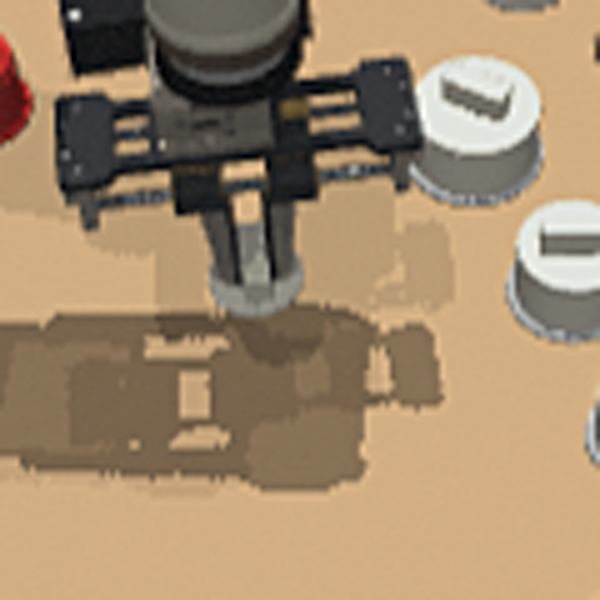

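>>> servo_tool --increments '[{"x":-0.4,"y":0.9,"z":0,"wx":0,"wy":0,"wz":0},{"x":-0.9,"y":2.3,"z":0,"wx":0,"wy":0,"wz":0},{"x":-1.5,"y":3.8,"z":0,"wx":0,"wy":0,"wz":0},{"x":-2.2,"y":5.4,"z":0.1,"wx":0,"wy":0,"wz":0},{"x":-2.83,"y":7.18,"z":0.3,"wx":0,"wy":0,"wz":0},{"x":-2.83,"y":7.18,"z":0.5,"wx":0,"wy":0,"wz":0},{"x":-2.83,"y":7.18,"z":0.65,"wx":0,"wy":0,"wz":0},{"x":-2.83,"y":7.18,"z":0.65,"wx":0,"wy":0,"wz":0},{"x":-2.83,"y":7.18,"z":0.65,"wx":0,"wy":0,"wz":0}]'

```text
time_s: 60.12
tcp_pos: [0.6521, -0.1365, 0.0822]
orientation: [0.0, 0.75, 0.661, -0.001]
force: [-0.6, -0.4, -0.1]
width: 0.0156
```

```bash
python3 - <<'E' 2>/dev/null
from h import *
plan(.6529,-.1378,.077,-7.2)
s=avg("side",3,"32"); crop(s,"cs32",280,200,380,300,6)
t=avg("top",3,"32"); crop(t,"ct32",325,160,405,240,6)
E
```

```text
pos [ 0.6521 -0.1365  0.0822] head -7.2 -> xyz [-0.04   0.033  0.173] w [-0.003  0.008  0.001] j6 -0.26 t 60.1 F [-0.6 -0.4 -0.1] width 15.6
```

View pics/cs32.png

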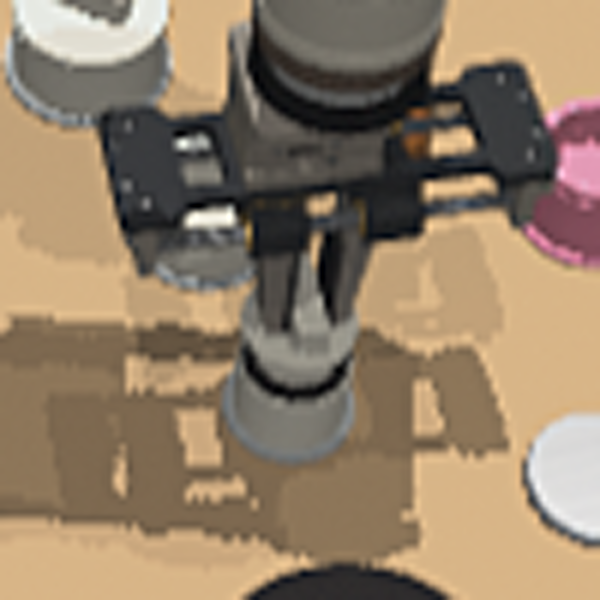

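View pics/ct32.png

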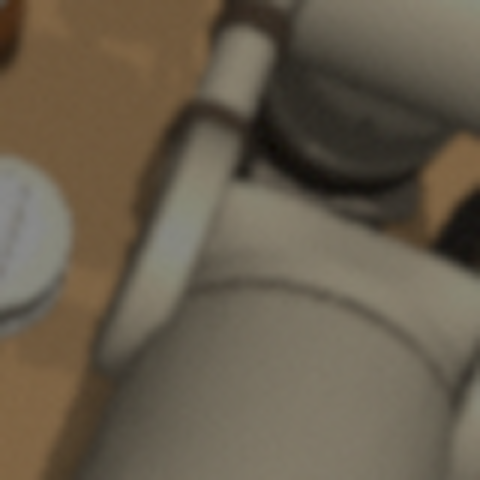

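The lid is over the sleeve, at side crop (300,345) over (298,380). Small correction, then down.

>>> servo_tool --increments '[{"x":-0.04,"y":0.03,"z":0.1,"wx":0,"wy":0,"wz":0},{"x":-0.04,"y":0.03,"z":0.16,"wx":0,"wy":0,"wz":0},{"x":-0.04,"y":0.03,"z":0.16,"wx":0,"wy":0,"wz":0}]'

```text
time_s: 60.8
tcp_pos: [0.6531, -0.1382, 0.0766]
orientation: [-0.0, 0.75, 0.661, -0.001]
force: [-0.5, -0.4, -1.0]
width: 0.0157
```

```bash
python3 - <<'E' 2>/dev/null
from h import *
plan(.6529,-.1378,.064,-7.2)
E
```

```text
pos [ 0.6531 -0.1382  0.0766] head -7.2 -> xyz [ 0.013 -0.007  0.42 ] w [-0.007  0.007 -0.001] j6 -0.26 t 60.8 F [-0.5 -0.4 -1. ] width 15.7
```

>>> servo_tool --increments '[{"x":0.01,"y":0,"z":0.14,"wx":0,"wy":0,"wz":0},{"x":0.01,"y":0,"z":0.28,"wx":0,"wy":0,"wz":0},{"x":0.01,"y":0,"z":0.4,"wx":0,"wy":0,"wz":0},{"x":0.01,"y":0,"z":0.4,"wx":0,"wy":0,"wz":0}]'

```text
time_s: 61.3
tcp_pos: [0.6527, -0.1378, 0.064]
orientation: [-0.001, 0.75, 0.661, -0.001]
force: [-0.1, 0.0, -1.1]
width: 0.0158
```

```bash
python3 - <<'E' 2>/dev/null
from h import *
plan(.6529,-.1378,.056,-7.2)
E
```

```text
pos [ 0.6527 -0.1378  0.064 ] head -7.2 -> xyz [0.    0.006 0.266] w [-0.013  0.005 -0.001] j6 -0.26 t 61.3 F [-0.1  0.  -1.1] width 15.8
```

Free entry again. Pressing home.

>>> servo_tool --increments '[{"x":0,"y":0,"z":0.12,"wx":0,"wy":0,"wz":0},{"x":0,"y":0,"z":0.22,"wx":0,"wy":0,"wz":0},{"x":0,"y":0,"z":0.3,"wx":0,"wy":0,"wz":0},{"x":0,"y":0,"z":0.3,"wx":0,"wy":0,"wz":0},{"x":0,"y":0,"z":0.3,"wx":0,"wy":0,"wz":0}]'

```text
time_s: 61.92
tcp_pos: [0.6534, -0.138, 0.056]
orientation: [0.0, 0.75, 0.661, -0.001]
force: [-0.2, 0.1, 5.0]
width: 0.0158
```

>>> servo_tool --increments '[{"x":0,"y":0,"z":0.1,"wx":0,"wy":0,"wz":0},{"x":0,"y":0,"z":0.15,"wx":0,"wy":0,"wz":0},{"x":0,"y":0,"z":0.15,"wx":0,"wy":0,"wz":0}]'

```text
time_s: 62.3
tcp_pos: [0.6536, -0.1381, 0.0558]
orientation: [0.0, 0.75, 0.661, -0.001]
force: [-11.8, 2.8, 24.1]
width: 0.0159
```

Hard stop at the home height. I'll release, raise, move aside and check everything.

>>> servo_tool --increments '[{"x":0,"y":0,"z":-0.02,"wx":0,"wy":0,"wz":0},{"x":0,"y":0,"z":-0.02,"wx":0,"wy":0,"wz":0},{"x":0,"y":0,"z":-0.02,"wx":0,"wy":0,"wz":0},{"x":0,"y":0,"z":-0.02,"wx":0,"wy":0,"wz":0}]' --hand 50

```text
time_s: 62.8
tcp_pos: [0.6532, -0.138, 0.0556]
orientation: [-0.0, 0.75, 0.661, -0.001]
force: [0.4, -0.7, 0.4]
width: 0.0497
```

>>> servo_tool --increments '[{"x":0,"y":0,"z":-1,"wx":0,"wy":0,"wz":0},{"x":0,"y":0,"z":-2.5,"wx":0,"wy":0,"wz":0},{"x":0,"y":0,"z":-4,"wx":0,"wy":0,"wz":0},{"x":0,"y":0,"z":-4,"wx":0,"wy":0,"wz":0}]'

```text
time_s: 63.3
tcp_pos: [0.6562, -0.1389, 0.1808]
orientation: [0.004, 0.75, 0.661, 0.001]
force: [-0.3, -0.2, 0.1]
width: 0.0498
```

```bash
python3 - <<'E' 2>/dev/null
from h import *
plan(.38,0.0,.22)
E
```

```text
pos [ 0.6562 -0.1389  0.1808] head -7.2 -> xyz [ 3.437 -9.706 -1.385] w [ 0.038  0.022 -0.   ] j6 -0.26 t 63.3 F [-0.3 -0.2  0.1] width 49.8
```

>>> servo_tool --increments '[{"x":0.6,"y":-1.6,"z":-0.5,"wx":0,"wy":0,"wz":0},{"x":1.2,"y":-3.3,"z":-1,"wx":0,"wy":0,"wz":0},{"x":1.8,"y":-5,"z":-1.4,"wx":0,"wy":0,"wz":0},{"x":2.4,"y":-6.7,"z":-1.4,"wx":0,"wy":0,"wz":0},{"x":3,"y":-8.4,"z":-1.4,"wx":0,"wy":0,"wz":0},{"x":3.44,"y":-9.7,"z":-1.4,"wx":0,"wy":0,"wz":0},{"x":3.44,"y":-9.7,"z":-1.4,"wx":0,"wy":0,"wz":0},{"x":3.44,"y":-9.7,"z":-1.4,"wx":0,"wy":0,"wz":0}]'

```text
time_s: 64.3
tcp_pos: [0.3804, -0.0001, 0.22]
orientation: [0.004, 0.75, 0.661, 0.001]
force: [0.2, -1.1, 0.4]
width: 0.05
```

```bash
python3 - <<'E' 2>/dev/null
from h import *
s=grab("side","33");t=grab("top","33"); crop(s,"cs33",255,170,405,300,5)
crop(t,"ct33",240,110,420,300,3)
def reg(w,c,r,lo,hi):
    k=(np.hypot(w[...,0]-c[0],w[...,1]-c[1])<r)&(w[...,2]>lo)&(w[...,2]<hi); return w[k]
for im,b in((s,(-.002,.001)),(t,(.002,-.001))):
    W=cloud(im)
    for n,c,r in(("L",(.623,.1048),.038),("M",(.6473,-.0231),.031),("S",(.6529,-.1374),.024)):
        p=reg(W,np.add(c,b),r,.04,.062)
        if len(p)>20:
            A=np.c_[p[:,:2]-p[:,:2].mean(0),np.ones(len(p))]; q=np.linalg.lstsq(A,p[:,2],rcond=None)[0]; print(n,len(p),"flange z",np.median(p[:,2]).round(4),"tilt deg",np.degrees(np.hypot(q[0],q[1])).round(2))
        p=reg(W,np.add(c,b),r,.063,.09); print("  bar",len(p),np.median(p[:,2]).round(4) if len(p) else 0)
    p=reg(W,(.464,.329),.05,.09,.11); print("cap",len(p),np.median(p[:,2]).round(4) if len(p) else 0)
E
```

```text
L 247 flange z 0.0507 tilt deg 0.28
  bar 73 0.0713
M 161 flange z 0.0506 tilt deg 2.04
  bar 86 0.0715
S 116 flange z 0.0509 tilt deg 4.24
  bar 87 0.0717
cap 217 0.1023
L 508 flange z 0.0496 tilt deg 0.79
  bar 109 0.0716
M 311 flange z 0.05 tilt deg 0.38
  bar 103 0.0716
S 145 flange z 0.0498 tilt deg 1.78
  bar 110 0.0717
cap 1128 0.1016
```

View pics/side33.png

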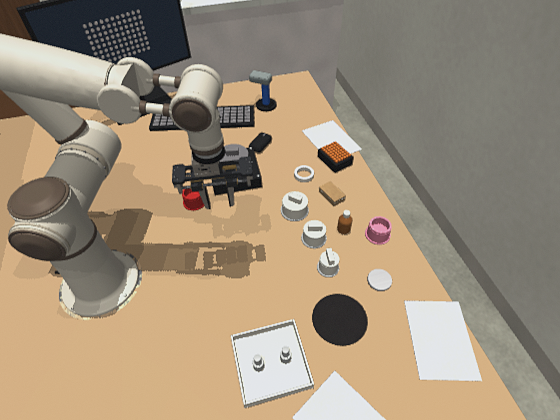

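View pics/cs33.png

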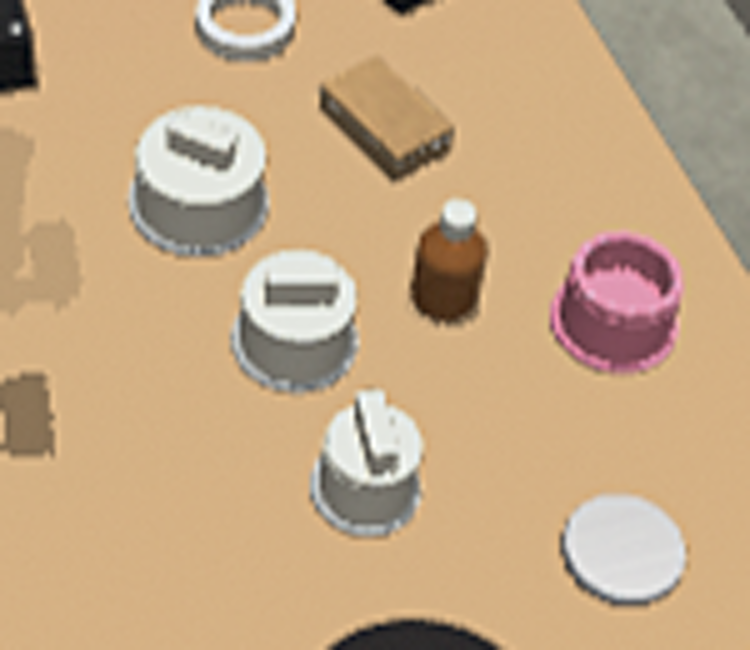

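View pics/top33.png

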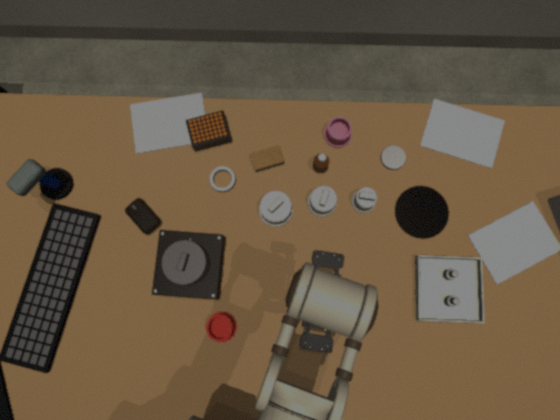

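All three flange tops read 50 mm and the bars 72 mm, which is fully home. The cap top reads 102 mm, both weights stand in the tray, and the bystanders haven't moved. The robot touches nothing, so I'm handing in.

```bash
python3 -c "
from cell import ctrl
print(ctrl.observe()['time_s'],ctrl.sign_off())"
```

```text
the job is handed in; nothing more can be done
64.4 None
```

The whole job is done and handed in at 64.4 s, with no drops and the robot touching nothing.

- **Reader:** I stood the dust cap on the mat and turned the ring from about −8.5° to 40°. The last scale reading, by two methods, was 40.1–40.3°. I then put the cap back; it touched down with 5 N, and its flat top reads 102 mm, fully down.
- **Weights:** Two weights were present, in the large and medium tubs, and both now stand in the tray.
- **Lids:** All three lids were there and are on their own tubs. Each went in freely and was pressed to a hard stop at about 24 N. Flange tops read about 50 mm and bar tops about 72 mm, which matches fully home.
- **Bystanders:** The bottle, tape, mouse and carton look unmoved in the last pictures.

**Disagreements:**
- The two cameras differed by about 4 mm in x. I used their mean, which matched the ring centre found by gripping it to within 0.5 mm.
- A rough tilt fit on the small lid gave 4.2° from the side camera and 1.8° from the top camera. I put that down to stray pixels from the bar grip, because its heights and the pictures show it level.

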